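# Set the carton up for its second code and hold the coder hood open

## Task

The carton on the coder's bed has had one side coded: turn it a quarter turn so that its still-blank code panel (empty green frame) faces the print head, and stand it upright, fully home in the corner of the bent steel guide, and let go of it. Then lift the coder's clear hood by its black bar and hold it open at 60 degrees so the setter can reach in and adjust the print-head gap to the carton; finish while still holding the hood there, because it falls shut if let go. Leave the carton in place, and do not disturb the finished cartons, bottles, spare cartridge or screwdriver around the machine.

Things in the scene. Friction and masses are not known exactly. Their poses are not given: they have to be found in the camera images.
- coder: benchtop carton coder, fixed, its place and yaw vary. Frame: origin at table height on the guide's face, x towards its rear (away from the robot), y left, z up. Bed: top 12 mm high, y -180 to 180, x -160 to 280 mm. Behind the guide: print-head snout (to 65 mm high), clear hood from x = 48 mm (top 126 mm high), white housing from x = 180 mm (137 mm high). Coder yaw is within 0.15 rad of 0.
- guide_corner (a point): inner corner of the bent 3 mm steel guide, at bed height: coder x = 0, y = 89.5, z = 12 mm; axes as the coder's. Upright leg: flat face in the plane x = 0 looking to -x, 110 mm along -y from the corner, top 77 mm above the table, jet window in it. End leg: inner face looking to -y, 60 mm along -x from the corner, top 45 mm above the table. Carton home: its axis 29 mm from both faces.
- hood (a joint): opening of the coder's clear, blue-edged hood, rad: 0 shut, growing as its front swings up and away from the robot; 60 degrees = 1.047, stop at 1.4. About 0.45 kg, no stay, no spring: its weight (2 to 4 N at the bar) shuts it from any angle. Axis along the coder's y through hood_hinge.
- hood_grip (a point): middle of the hood's black lifting bar, round, 12 mm thick, 100 mm long along the coder's y, held at both ends 46 mm before the front panel: 38 mm clear behind it, free below. Moves with the hood. Shut: coder x = 4, y = -65, z = 110 mm. 167 mm from the hinge axis. Pinched fore and aft from straight above, it turns between the fingers as the hood swings.
- hood_hinge (a point): point on the hood's hinge axis level with the middle of the bar (coder x = 170, y = -65, z = 130 mm); fixed on the coder, axes as the coder's.
- carton: work carton, rigid, 58 x 58 x 95 mm tall, 0.13 kg, white with orange band, upright on the coder's bed, 40 to 76 mm clear of the guide. Origin: centre of underside, z up. +x side: blank code panel (empty green frame); -y side: printed code (dark lines in green frame); other sides yellow. At first the code roughly faces the guide, the blank panel left: seated, its axes match the coder's.
- carton_panel (a point): centre of the blank code panel: 29 mm from the carton's axis along its +x, 50 mm above its underside; axes as the carton's.
- done1: bystander: finished carton like the work carton, 58 x 58 x 95 mm, but with dark codes in both green frames; stands on the table, not on the coder. Origin at the centre of its underside. Leave alone.
- done2: bystander: finished carton like the work carton, 58 x 58 x 95 mm, but with dark codes in both green frames; stands on the table, not on the coder. Origin at the centre of its underside. Leave alone.
- bottle1: bystander: white pill bottle with cap, upright, 42 mm in diameter, 75 mm tall; origin at the centre of its underside. Leave alone.
- bottle2: bystander: white pill bottle with cap, upright, 42 mm in diameter, 75 mm tall; origin at the centre of its underside. Leave alone.
- bottle3: bystander: white pill bottle with cap, upright, 42 mm in diameter, 75 mm tall; origin at the centre of its underside. Leave alone.
- cartridge: bystander: spare blue ink cartridge, 70 x 26 x 58 mm, standing at the left; origin at the centre of its underside. Leave alone.
- screwdriver: bystander: screwdriver 160 mm long lying on the table at the right, near the robot. Leave alone.
There are look-alikes about, which are no part of the job. Leave any pink or purple look-alike of the carton alone.

How it is judged:
By the outcome, as a careful person would: the job done as asked, in the order asked, and still so for the second after the job is handed in, while the arm keeps its last pose, push and grip.
It also fails if it takes over 56 s, if anything falls off the work surface, if the arm or the gripper's body presses on something with over 40 N, if the wrist force passes 120 N, or if a joint passes its speed limit or range.

## Robot

A 6-joint arm with a two-finger parallel gripper is mounted at the origin on the work surface. World frame = base frame: x ahead of the robot, y to its left, z up, the work surface at z = 0. Lengths are in m, angles in rad, forces in N, time in s.
With the tool pointing down it reaches from about 0.35 to 0.725 m from the base axis. Payload 4.3 kg.
Tool frame: the origin (TCP) lies at the very end of the fingers, on their centre line; the grasp point (between the pads) lies 19 mm behind it; z points along the fingers, y is the line along which they close (so a half turn about z gives the same grasp; the last joint's range is limited). The gripper opens to 85 mm and grips with 20 to 120 N. Pads are 22 mm wide; open, the fingers measure 114 mm over their backs; the gripper's body (76 mm by 85 mm) begins 54 mm behind the grasp point. The pads swing forward as they close: fully open they stand 13 mm farther back than shut.
Start: joints at [1.013, 0.377, 0.081, 1.274, 0, 1.46], TCP at [0.249, 0.518, 0.231] pointing down, gripper open.
Joint ranges: [-2.72, 2.72], [-0.84, 1.66], [-1.02, 1.22], [-1.77, 2.12], [-1.37, 1.28], [-3.14, 3.14]. Speed limits (rad/s): [2.57, 2.57, 3.14, 3.14, 3.14, 3.14].

## Interface

Orientations are given as a unit quaternion [w, x, y, z].
In Python, from cell import get_state, read_camera, calibration, hand_in, boxes_of, silhouettes gives the robot as it stands.
- The arm moves only by the tool play_rows, never from a script. Its argument "moves" is a list that holds one entry, the list of rows, each a list of 5 numbers: the shift along the world's x, y, z in units of 0.025 m (1.0 is 0.025 m), then the turn about the world's z in units of 5 degrees (1.0 is 5 degrees), then the closure, from -1 (fully open) to 1 (shut). A call has 1 to 8 rows; each row shifts and turns the commanded pose from where the row before left it; what a row does not reach is not made up. A row lasts 1/10 s, in which the tool goes at most 50 mm and 8.59 degrees, less where a joint would pass 70% of its speed; a pose out of reach is approached as far as the arm can. A call with a number of a shift or a turn outside -1 to 1 is refused whole. A call with a gripper value outside its range is refused whole. The fingers move at their own pace and stop on an object; "grip_force" is the grip in N (left out, the last holds). Time passes only in rows, so rows that do not move let the fingers close. It gives the time, the measured TCP pose, the force, the opening and the grip force at its end, in the units of the state.
- get_state(): the state, without advancing time (a new reading comes with each control period).
- read_camera(name): name is "scene" or "top" or "wrist"; returns the picture (384x512x3 uint8, red, green, blue); there is no depth.
- calibration(name): a dict with "fovy" (degrees; the focal length in pixels is half the picture's height over the tangent of half this angle, whatever the lens; pixels are square), "cx", "cy" (the principal point, pixels), "R" (3x3) and "t" (3): a world point X has camera coordinates R X + t. Camera axes: x right, y down, z forward; pixel columns grow to the right and rows downward; lengths in m; the calibration is good to about 2 mm. A picture is of the moment at which its call begins: read the wrist's pose just before it. calibration takes no time and is no camera call; for the wrist camera it gives the pose at the moment of the call.
- hand_in(): hands the job in; it is judged then, once.
Trained networks look in the newest picture that a camera, given by its name, has taken for a name from the list of things; names that differ only in an ending like _2 or _b are one class to them, and where a whole thing is asked for, a point or a joint stands for the part that bears it (a point fixed in the world has none). Each returns a list of dicts, best first, with "conf" (0 to 1); they miss things now and then, are a little off and sometimes report something else, mostly with a low value. They report only what shows in the picture. A call takes as long as a camera call. They do not tell look-alikes from the thing itself.
- boxes_of(camera, thing): "box" ([left, top, width, height] in pixels, round what is visible of it).
- silhouettes(camera, thing): "mask" (384x512 bool, what is visible of it) and "box" ([left, top, width, height] in pixels, round what is visible of it).
The state is a dict: "time": time; "q": joint angles; "qvel": joint speeds; "effort": joint torques, N m; "tool_pos": TCP position; "eef_rot": TCP orientation; "contact_force": force on the tool from outside, world axes, zero at the start; "wrist_torque": the same for the moment, N m; "grip_width": finger opening in m; "gripper_force": force on a finger pad.
Only numpy, scipy, OpenCV 4.12 (cv2) and the standard library are available. Lean on these libraries where they do the work, as an engineer would, in place of code of your own. Each camera call takes 0.05 s, during which the arm holds its last target. There are 200 camera calls.

## Working session

There is one attempt and no reset: what is moved stays moved. The work goes in short steps, Python scripts to look and compute and a tool call to move; the robot and the scene stay as the last step left them, time stands still between calls to the robot, and variables do not carry over. Pictures are saved under pics/ and viewed, at most 10 in all, crops included, and the job is handed in when it is done.

Besides the shell and the picture viewer there is one more tool, called after "Request:" by a JSON object that holds its "api" and its "payload", one argument or row to a line. play_rows: Moves the arm, as the interface text tells. Shifts and turns lie within -1 to 1; 1 stands for 0.025 m of shift or 5 degrees of turn. Its arguments: {"type":"object","properties":{"moves":{"type":"array"},"grip_force":{"type":"number"}},"required":["moves"]}

```bash
mkdir -p pics; ls; cat > h.py <<'E'
import numpy as np, cv2
from cell import *
def K(n):
    c=calibration(n); f=192/np.tan(np.radians(c["fovy"])/2); return f,c["cx"],c["cy"],np.array(c["R"]),np.array(c["t"])
def proj(n,P,k=None):
    f,cx,cy,R,t=k or K(n); p=np.atleast_2d(P)@R.T+t; return np.c_[f*p[:,0]/p[:,2]+cx,f*p[:,1]/p[:,2]+cy]
def unproj(n,uv,z,k=None):
    f,cx,cy,R,t=k or K(n); uv=np.atleast_2d(uv).astype(float)
    d=np.c_[(uv[:,0]-cx)/f,(uv[:,1]-cy)/f,np.ones(len(uv))]@R; o=-R.T@t
    return o+d*((z-o[2])/d[:,2])[:,None]
def save(n,im): cv2.imwrite("pics/"+n,im[:,:,::-1])
E
python3 - <<'E'
from h import *
a=read_camera("scene");b=read_camera("top")
np.save("s.npy",a);np.save("t.npy",b);save("s0.png",a);save("t0.png",b)
for n in("top","scene"):
  print(n,K(n)[0],K(n)[1:3],(-K(n)[3].T@K(n)[4]).round(3))
  for th in("carton","coder","hood_grip","done1","screwdriver","cartridge"):
    print(th,[(round(d["conf"],2),np.round(d["box"]).tolist()) for d in boxes_of(n,th)][:6])
E
```

```text
pics
top 456.2915570956217 (262.03863110709995, 193.61463313753472) [ 3.310e-01 -1.000e-03  1.291e+00]
carton [(0.72, [309.0, 209.0, 31.0, 24.0]), (0.6, [329.0, 261.0, 34.0, 29.0]), (0.57, [283.0, 258.0, 30.0, 30.0])]
coder [(0.9, [215.0, 77.0, 134.0, 169.0])]
hood_grip [(0.77, [226.0, 119.0, 115.0, 64.0])]
done1 [(0.9, [111.0, 226.0, 29.0, 22.0]), (0.74, [110.0, 251.0, 32.0, 26.0]), (0.53, [217.0, 78.0, 132.0, 168.0])]
screwdriver [(0.68, [372.0, 268.0, 47.0, 41.0])]
cartridge [(0.7, [125.0, 169.0, 13.0, 30.0])]
scene 410.405233566179 (257.77001104739225, 187.61922311718882) [1.444 0.235 1.035]
carton [(0.82, [237.0, 137.0, 18.0, 35.0]), (0.71, [208.0, 160.0, 18.0, 30.0]), (0.69, [203.0, 126.0, 23.0, 32.0])]
coder [(0.71, [153.0, 169.0, 147.0, 122.0])]
hood_grip [(0.72, [173.0, 179.0, 107.0, 60.0])]
done1 [(0.68, [362.0, 179.0, 22.0, 36.0]), (0.55, [364.0, 162.0, 20.0, 30.0])]
screwdriver [(0.46, [169.0, 136.0, 32.0, 10.0])]
cartridge [(0.82, [366.0, 217.0, 13.0, 29.0])]
```

```bash
python3 -c "
import cv2,numpy as np
a=cv2.imread('pics/s0.png');b=cv2.imread('pics/t0.png')
cv2.imwrite('pics/t1.png',cv2.resize(b,(780,585),interpolation=cv2.INTER_CUBIC));cv2.imwrite('pics/s1.png',cv2.resize(a,(780,585),interpolation=cv2.INTER_CUBIC))"
```

```text
(no output)
```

View pics/t1.png

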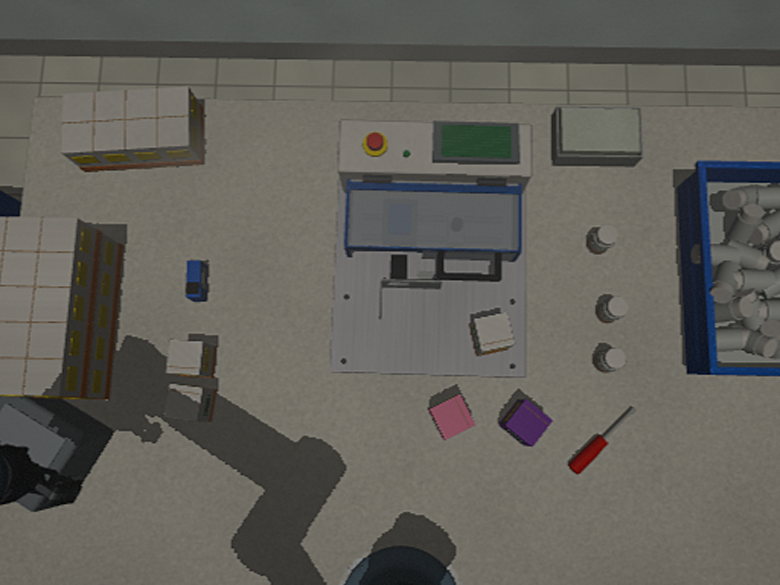

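View pics/s1.png

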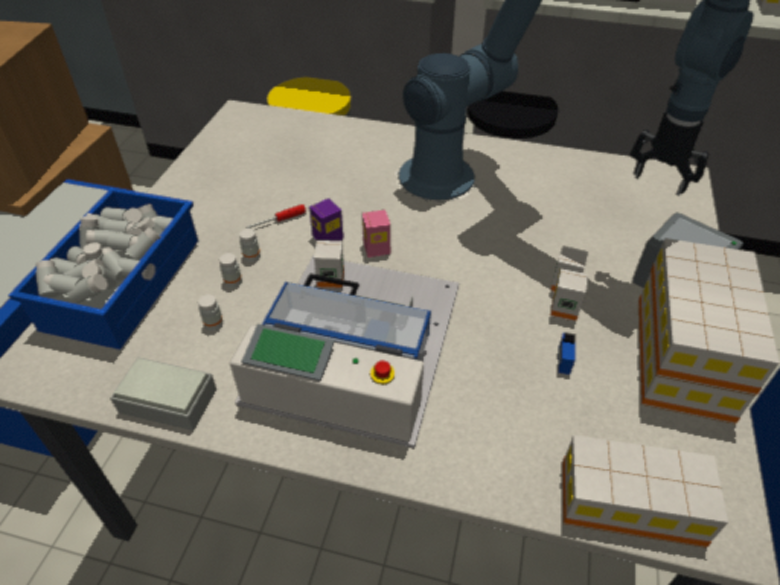

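The work carton is the white box on the bed, at full-res top (323,217). The pink (296,273) and purple (345,276) boxes are look-alikes: wrong colour, and not on the bed. I'll confirm that in a crop and fit the poses.

```bash
python3 - <<'E'
from h import *
b=np.load("t.npy")
c=b[110:256,210:356]
c=cv2.resize(c,None,fx=4,fy=4,interpolation=cv2.INTER_CUBIC)
c=np.clip(c.astype(float)*1.3,0,255).astype(np.uint8)
save("c1.png",c)
# carton silhouettes, top face
for d in silhouettes("top","carton")[:4]:
    m=d["mask"]; x,y,w,h=np.round(d["box"]).astype(int); print(d["conf"],d["box"],m.sum())
hs=cv2.cvtColor(b,cv2.COLOR_RGB2HSV)
sub=((hs[...,2]>195)&(hs[...,1]<40)).astype(np.uint8); sub[:, :300]=0; sub[:195]=0; sub[:,345:]=0; sub[240:]=0
n,l,s,ce=cv2.connectedComponentsWithStats(sub); i=1+np.argmax(s[1:,4]); print(s[i])
pts=np.argwhere(l==i)[:,::-1].astype(np.float32)
r=cv2.minAreaRect(pts); bx=cv2.boxPoints(r); W=unproj("top",bx,.107); print(r,W.round(4),W.mean(0))
for i in range(4): e=W[(i+1)%4]-W[i]; print(np.linalg.norm(e),np.degrees(np.arctan2(e[1],e[0])))
for uv in [(331,373),(526,376),(347,296),(363,361),(513,301),(513,366)]: print(uv,unproj("top",np.array(uv)/1.5234,.012).round(4))
E
```

```text
0.86 [310.1, 206.1, 29.3, 29.3] 649
0.64 [327.7, 260.2, 34.9, 29.6] 648
0.58 [282.4, 260.5, 30.9, 30.4] 553Traceback (most recent call last):
  File "<stdin>", line 12, in <module>
    return _wrapfunc(a, 'argmax', axis=axis, out=out, **kwds)
    return bound(*args, **kwds)
ValueError: attempt to get argmax of an empty sequence
```

View pics/c1.png

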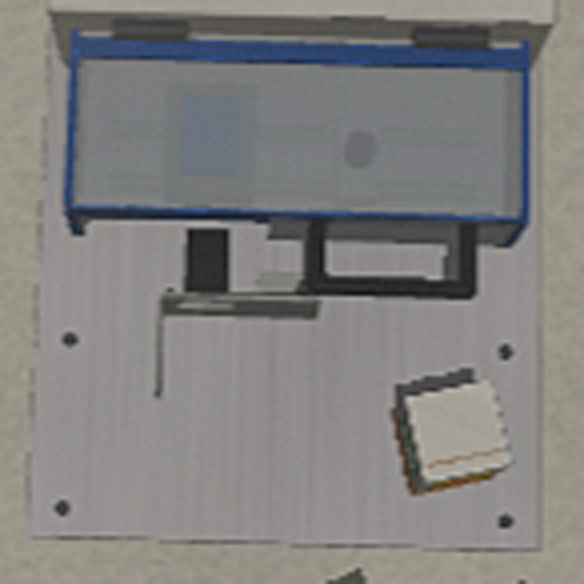

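The crop shows the white work carton on the bed, with its top centred near crop (458,430). Its blank green frame shows on the left side. The guide corner is near (163,300) and the black bar near (390,290). Next I fit the poses and check them by overlay.

```bash
cat > fit.py <<'E'
from h import *
from scipy.optimize import least_squares
k=K("top"); b=np.load("t.npy")
c2=lambda p:(np.array(p,float)+.5)/4-.5+np.array([210,110])
obs=[((-160,180,12),(30,537)),((-160,-180,12),(541,550)),((0,89.5,77),(163,297)),((0,-20.5,77),(320,302)),((-60,89.5,45),(158,396)),((4,-15,116),(312,285)),((4,-115,116),(470,290))]
M=np.array([o[0] for o in obs])/1e3; uv=c2([o[1] for o in obs])
def T(p,M): c,s=np.cos(p[2]),np.sin(p[2]); M=np.asarray(M,float); return np.c_[p[0]+c*M[:,0]-s*M[:,1],p[1]+s*M[:,0]+c*M[:,1],M[:,2]]
if __name__=="__main__":
    r=least_squares(lambda p:(proj("top",T(p,M),k)-uv).ravel(),[.5,0,0],loss="soft_l1"); p=r.x
    print("coder",p.round(4),(proj("top",T(p,M),k)-uv).round(1).tolist())
    hs=cv2.cvtColor(b,cv2.COLOR_RGB2HSV); w=hs[200:240,300:345]; print("V in carton",b[217,323],"bed",b[217,280])
    sub=np.zeros(b.shape[:2],np.uint8); lum=b.min(2).astype(int)
    sub[200:240,305:345]=lum[200:240,305:345]>(lum[214:220,320:326].mean()+lum[214:220,285:300].mean())/2
    n,l,s,ce=cv2.connectedComponentsWithStats(sub); i=l[217,323]
    pts=np.argwhere(l==i)[:,::-1].astype(np.float32); rr=cv2.minAreaRect(pts); bx=cv2.boxPoints(rr); W=unproj("top",bx,.107)
    print("minrect",W.mean(0).round(4))
    for i in range(4): e=W[(i+1)%4]-W[i]; print(np.linalg.norm(e).round(4),np.degrees(np.arctan2(e[1],e[0])).round(1))
    # manual corners
    C=c2([(405,391),(490,380),(512,462),(422,482)]); S=unproj("top",C,.107); print(S.round(4).tolist(),S.mean(0).round(4))
    for i in range(4): e=S[(i+1)%4]-S[i]; print(np.linalg.norm(e).round(4),np.degrees(np.arctan2(e[1],e[0])).round(1))
    q=list(W.mean(0)[:2])+[np.radians(90)+0]
    # silhouette fit: project convex hull vs mask of full carton in both cameras
    box=np.array([(x,y,z) for x in(-29,29) for y in(-29,29) for z in(0,95)])/1e3
    ms={}
    for n in("top","scene"):
        read_camera(n); ms[n]=[(d["conf"],d["box"],d["mask"]) for d in silhouettes(n,"carton")]
    kk={n:K(n) for n in ms}
    from scipy.optimize import minimize
    def hull(n,v):
        P=T(v,box)+[0,0,.012]; return cv2.convexHull(proj(n,P,kk[n]).astype(np.float32))[:,0]
    def iou(n,v,m):
        S=8; im=np.zeros((384,512),np.uint8); cv2.fillConvexPoly(im,np.round(hull(n,v)*16).astype(np.int32),1,shift=4); return (im&m).sum()/(im|m).sum()
    sel={}
    for n in ms:
        u=proj(n,[[*W.mean(0)[:2],.06]],kk[n])[0]; m=min(ms[n],key=lambda t:np.hypot(t[1][0]+t[1][2]/2-u[0],t[1][1]+t[1][3]/2-u[1])); sel[n]=m[2].astype(np.uint8); print(n,u,m[1])
    best=max(((sum(iou(n,(x,y,a),sel[n]) for n in sel),x,y,a) for x in W.mean(0)[0]+np.arange(-.008,.009,.002) for y in W.mean(0)[1]+np.arange(-.008,.009,.002) for a in np.radians(np.arange(-30,31,3))),key=lambda t:t[0]); print("iou",np.round(best,4),np.degrees(best[3]))
    im=cv2.resize(b[110:256,210:356],None,fx=4,fy=4,interpolation=cv2.INTER_CUBIC)
    f=lambda P:np.round((proj("top",P,k)-[210,110]+.5)*4-.5).astype(np.int32)
    for L in ([(-160,180,12),(-160,-180,12),(280,-180,12),(280,180,12),(-160,180,12)],[(-60,89.5,12),(0,89.5,12),(0,-20.5,12),(0,-20.5,77),(0,89.5,77),(0,89.5,12)],[(4,-15,110),(4,-115,110)]): cv2.polylines(im,[f(T(p,np.array(L)/1e3))],False,(255,0,0),1)
    v=(W.mean(0)[0],W.mean(0)[1],best[3])
    for z in(0.012,.107): cv2.polylines(im,[f(T(best[1:],np.array([(-29,-29,0),(29,-29,0),(29,29,0),(-29,29,0)])/1e3)+[0,0,z])],True,(0,255,0),1)
    save("o1.png",im)
E
python3 fit.py
```

```text
coder [ 0.5688 -0.0464 -0.005 ] [[-1.0, 0.4], [0.4, 0.2], [-0.9, 0.4], [0.4, 0.1], [0.1, -0.8], [1.2, -0.0], [-0.2, -0.4]]
V in carton [128 125 117] bed [111 108 108]
minrect [ 0.4877 -0.1536  0.107 ]
0.0569 -74.8
0.0495 -166.5
0.0565 105.1
0.0494 14.0
[[0.5047, -0.1203, 0.107], [0.513, -0.1759, 0.107], [0.4594, -0.1898, 0.107], [0.4452, -0.1314, 0.107]] [ 0.4806 -0.1544  0.107 ]
0.0563 -81.5
0.0554 -165.5
0.0602 103.6
0.0605 10.6
top [321.4285604  216.28330099] [310.7, 204.7, 28.3, 29.3]
scene [215.2732178  175.26283334] [208.8, 159.2, 16.3, 31.8]
iou [ 1.6412  0.4797 -0.1556  0.2618] 14.999999999999998
```

View pics/o1.png

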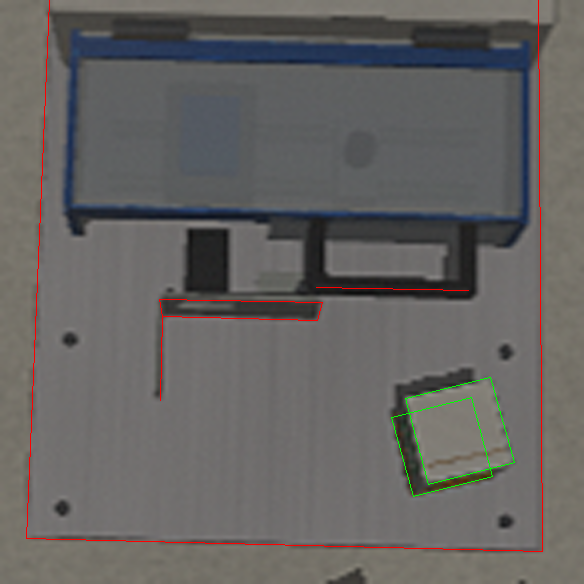

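The overlay fits to about 1 px: coder at (0.569, -0.046, yaw ≈ -0.3°), carton at (0.480, -0.155) with sides at 15°, so the blank panel faces 105°. Now I work out the first moves.

```bash
python3 - <<'E'
from h import *
from scipy.spatial.transform import Rotation as Ro
s=get_state(); w,x,y,z=s["eef_rot"]; R=Ro.from_quat([x,y,z,w]).as_matrix()
print(s["time"],s["q"],s["tool_pos"],R.round(3).tolist(),np.degrees(np.arctan2(R[1,1],R[0,1])),s["grip_width"],s["contact_force"])
for n,uv in (("pink",(296,273)),("purple",(345,276))): print(n,unproj("top",uv,.08).round(3))
for d in boxes_of("top","bottle1"): print(d["conf"],unproj("top",[d["box"][0]+d["box"][2]/2,d["box"][1]+d["box"][3]/2],.05).round(3))
E
```

```text
0.95 [ 1.01268587e+00  3.77268380e-01  8.09814765e-02  1.27435314e+00
 -4.56198177e-05  1.46048352e+00] [0.24900369 0.51834053 0.23134025] [[-0.901, 0.433, 0.0], [0.433, 0.901, 0.0], [-0.0, 0.0, -1.0]] 64.34308489885152 0.0855554019593849 [-0.4045135  -0.10216476 -0.72981005]
pink [[ 0.335 -0.084  0.08 ]]
purple [[ 0.329 -0.212  0.08 ]]
0.72 [[ 0.44  -0.364  0.05 ]]
0.61 [[ 0.526 -0.379  0.05 ]]
0.59 [[ 0.66  -0.362  0.05 ]]
0.15 [[ 0.64  -0.051  0.05 ]]
```

Request:
{"api": "play_rows", "payload": {
  "moves": [
    [[0.35,-1,0,1,-1],[0.35,-1,0,1,-1],[0.35,-1,0,1,-1],[0.35,-1,0,1,-1],[0.35,-1,0,1,-1],[0.35,-1,0,1,-1],[0.35,-1,0,1,-1],[0.35,-1,0,1,-1]]
  ],
  "grip_force": 40
}}

```text
time: 1.8
tool_pos: [0.3192, 0.3174, 0.2315]
eef_rot: [0.0, -0.127, 0.992, 0.0]
contact_force: [0.1, 0.1, 0.2]
grip_width: 0.085
gripper_force: 0.0
```

Request:
{"api": "play_rows", "payload": {
  "moves": [
    [[0.35,-1,0,1,-1],[0.35,-1,0,1,-1],[0.35,-1,0,1,-1],[0.35,-1,0,1,-1],[0.35,-1,0,1,-1],[0.35,-1,0,1,-1],[0.35,-1,0,1,-1],[0.35,-1,0,1,-1]]
  ]
}}

```text
time: 2.6
tool_pos: [0.3893, 0.1173, 0.2315]
eef_rot: [0.0, -0.458, 0.889, -0.0]
contact_force: [-0.0, -0.2, -0.4]
grip_width: 0.0852
gripper_force: 0.0
```

Request:
{"api": "play_rows", "payload": {
  "moves": [
    [[0.35,-1,0,1,-1],[0.35,-1,0,1,-1],[0.35,-1,0,1,-1],[0.35,-1,0,1,-1],[0.35,-1,0,1,-1],[0.35,-1,0,1,-1],[0.35,-1,0,1,-1],[0.35,-1,0,1,-1]]
  ]
}}

```text
time: 3.4
tool_pos: [0.4593, -0.0828, 0.2315]
eef_rot: [-0.0, 0.735, -0.679, 0.0]
contact_force: [0.3, -0.4, 0.1]
grip_width: 0.0854
gripper_force: 0.0
```

Request:
{"api": "play_rows", "payload": {
  "moves": [
    [[0.28,-0.98,0,1,-1],[0.28,-0.98,0,1,-1],[0.28,-0.97,0,0.1,-1],[0,0,0,0,-1],[0,0,0,0,-1]]
  ]
}}

```text
time: 3.9
tool_pos: [0.4799, -0.1551, 0.2312]
eef_rot: [-0.0, 0.792, -0.61, -0.0]
contact_force: [-0.2, 0.0, -0.3]
grip_width: 0.0856
gripper_force: 0.0
```

```bash
python3 - <<'E'
from h import *
from fit import T
k=K("wrist"); a=read_camera("wrist"); np.save("w.npy",a)
im=a.copy(); 
for z in(.012,.107):
    u=proj("wrist",T([.480,-.155,np.radians(15)],np.array([(-29,-29,0),(29,-29,0),(29,29,0),(-29,29,0)])/1e3)+[0,0,z],k); cv2.polylines(im,[np.round(u).astype(np.int32)],True,(0,255,0),1)
save("w1.png",im); print(u.round(1).tolist())
for d in silhouettes("wrist","carton"): print(d["conf"],d["box"])
E
```

```text
[[284.4, 159.9], [224.3, 160.1], [226.4, 216.2], [282.8, 216.0]]
0.9 [225.5, 151.1, 63.7, 69.8]
0.87 [349.1, 123.9, 104.1, 83.4]
0.76 [318.6, 215.2, 69.5, 87.4]
0.67 [1.6, 76.8, 167.7, 293.8]
```

View pics/w1.png

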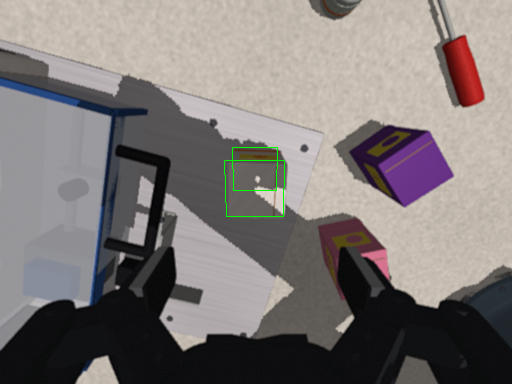

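The wrist overlay sits on the carton's top face (225–286, 160–216), and the flap line is parallel, so I descend and grip.

Request:
{"api": "play_rows", "payload": {
  "moves": [
    [[0,0,-1,0,-1],[0,0,-1,0,-1],[0,0,-1,0,-1],[0,0,-1,0,-1],[0,0,-1,0,-1],[0,0,-1,0,-1],[0,0,-0.6,0,-1],[0,0,0,0,-1]]
  ]
}}

```text
time: 4.8
tool_pos: [0.4777, -0.153, 0.0644]
eef_rot: [0.0, 0.793, -0.609, -0.002]
contact_force: [-0.1, 0.1, -0.5]
grip_width: 0.0852
gripper_force: 0.0
```

Request:
{"api": "play_rows", "payload": {
  "moves": [
    [[0,0,0,0,1],[0,0,0,0,1],[0,0,0,0,1],[0,0,0,0,1],[0,0,0,0,1],[0,0,0,0,1],[0,0,0,0,1],[0,0,0,0,1]]
  ]
}}

```text
time: 5.6
tool_pos: [0.4809, -0.1552, 0.0678]
eef_rot: [-0.0, 0.793, -0.61, 0.001]
contact_force: [-1.7, 0.6, 6.0]
grip_width: 0.0577
gripper_force: 43.0
```

Request:
{"api": "play_rows", "payload": {
  "moves": [
    [[0,0,0.4,0,1],[0,0,0.4,0,1],[0,0.2,0,-1,1],[0,0.2,0,-1,1],[0,0.2,0,-1,1],[0,0.2,0,-1,1],[0,0.2,0,-1,1],[0,0.2,0,-1,1]]
  ]
}}

```text
time: 6.4
tool_pos: [0.4803, -0.1248, 0.0871]
eef_rot: [0.0, -0.606, 0.795, -0.0]
contact_force: [0.2, -0.6, -2.1]
grip_width: 0.0575
gripper_force: 43.0
```

Request:
{"api": "play_rows", "payload": {
  "moves": [
    [[0,0.2,0,-1,1],[0,0.2,0,-1,1],[0,0.2,0,-1,1],[0,0.2,0,-1,1],[0,0.2,0,-1,1],[0,0.2,0,-1,1],[0,0.2,0,-1,1],[0,0.2,0,-1,1]]
  ]
}}

```text
time: 7.2
tool_pos: [0.4803, -0.0848, 0.0871]
eef_rot: [0.0, -0.298, 0.955, -0.0]
contact_force: [-0.1, -1.2, -1.1]
grip_width: 0.0581
gripper_force: 43.0
```

Request:
{"api": "play_rows", "payload": {
  "moves": [
    [[0,0.5,0,-1,1],[0.2,0.5,0,-1,1],[0.3,0.5,0,-1,1],[0.4,0.5,0,-1,1],[0.4,0.7,0,-1,1],[0.4,0.7,0,-1,1],[0,0,0,-1,1],[0,0,0,-0.1,1]]
  ]
}}

```text
time: 8.0
tool_pos: [0.523, 0.0005, 0.087]
eef_rot: [0.0, 0.005, 1.0, -0.0]
contact_force: [-0.0, 0.7, -2.1]
grip_width: 0.0577
gripper_force: 43.1
```

Request:
{"api": "play_rows", "payload": {
  "moves": [
    [[0,0,-0.4,0.06,1],[0,0,-0.3,0,1],[0,0,-0.06,0,1],[0,0,0,0,1]]
  ]
}}

```text
time: 8.4
tool_pos: [0.5221, 0.0002, 0.0674]
eef_rot: [-0.0, 0.003, 1.0, 0.001]
contact_force: [-1.9, 1.4, 4.6]
grip_width: 0.0576
gripper_force: 41.6
```

Request:
{"api": "play_rows", "payload": {
  "moves": [
    [[0.2,0,0,0,1],[0.2,0,0,0,1],[0.1,0,0,0,1],[0.08,0,0,0,1],[0,0,0,0,1]]
  ]
}}

```text
time: 8.9
tool_pos: [0.5345, 0.0, 0.0687]
eef_rot: [-0.002, 0.003, 1.0, 0.0]
contact_force: [-11.5, 1.4, 20.6]
grip_width: 0.0578
gripper_force: 40.4
```

Request:
{"api": "play_rows", "payload": {
  "moves": [
    [[0,0,0.08,0,1],[0,0,0.04,0,1],[0,0,0,0,1],[0,0,0,0,1]]
  ]
}}

```text
time: 9.3
tool_pos: [0.5367, -0.0, 0.0698]
eef_rot: [-0.0, 0.003, 1.0, 0.0]
contact_force: [0.1, 0.2, -0.9]
grip_width: 0.0575
gripper_force: 43.4
```

Request:
{"api": "play_rows", "payload": {
  "moves": [
    [[0.06,0,0,0,1],[0.04,0,0,0,1],[0,0,0,0,1]]
  ]
}}

```text
time: 9.6
tool_pos: [0.5397, 0.0001, 0.0702]
eef_rot: [0.0, 0.003, 1.0, 0.0]
contact_force: [-0.4, 0.6, -0.5]
grip_width: 0.0578
gripper_force: 43.4
```

Request:
{"api": "play_rows", "payload": {
  "moves": [
    [[0.06,0,0,0,1],[0,0,0,0,1]]
  ]
}}

```text
time: 9.8
tool_pos: [0.5413, 0.0001, 0.0704]
eef_rot: [0.0, 0.003, 1.0, 0.0]
contact_force: [-0.1, 0.2, -1.5]
grip_width: 0.0576
gripper_force: 43.4
```

Request:
{"api": "play_rows", "payload": {
  "moves": [
    [[0.06,0,0,0,1],[0,0,0,0,1]]
  ]
}}

```text
time: 10.0
tool_pos: [0.5416, 0.0001, 0.0702]
eef_rot: [-0.001, 0.003, 1.0, -0.0]
contact_force: [-3.2, -0.6, 0.2]
grip_width: 0.0577
gripper_force: 43.6
```

Request:
{"api": "play_rows", "payload": {
  "moves": [
    [[-0.04,0.2,0,0,1],[0,0.2,0,0,1],[0,0.08,0,0,1],[0,0,0,0,1]]
  ]
}}

```text
time: 10.4
tool_pos: [0.5417, 0.0126, 0.0704]
eef_rot: [0.0, 0.003, 1.0, 0.0]
contact_force: [-0.5, -0.7, -2.1]
grip_width: 0.0578
gripper_force: 43.4
```

Request:
{"api": "play_rows", "payload": {
  "moves": [
    [[0,0.06,0,0,1],[0,0,0,0,1]]
  ]
}}

```text
time: 10.6
tool_pos: [0.5416, 0.0137, 0.0704]
eef_rot: [0.0, 0.003, 1.0, 0.0]
contact_force: [1.1, 0.3, -1.7]
grip_width: 0.0574
gripper_force: 43.4
```

Request:
{"api": "play_rows", "payload": {
  "moves": [
    [[0,0.06,0,0,1],[0,0,0,0,1]]
  ]
}}

```text
time: 10.8
tool_pos: [0.5415, 0.0152, 0.0703]
eef_rot: [0.0, 0.003, 1.0, 0.0]
contact_force: [-0.6, -0.7, -1.4]
grip_width: 0.0576
gripper_force: 43.4
```

Request:
{"api": "play_rows", "payload": {
  "moves": [
    [[0,0.06,0,0,1],[0,0,0,0,1]]
  ]
}}

```text
time: 11.0
tool_pos: [0.5415, 0.0166, 0.0703]
eef_rot: [0.0, 0.003, 1.0, -0.0]
contact_force: [-0.3, -0.1, -1.6]
grip_width: 0.0576
gripper_force: 43.4
```

Request:
{"api": "play_rows", "payload": {
  "moves": [
    [[0,0.06,0,0,1],[0,0,0,0,1]]
  ]
}}

```text
time: 11.2
tool_pos: [0.5415, 0.0168, 0.0704]
eef_rot: [-0.0, 0.004, 1.0, -0.002]
contact_force: [-0.5, -5.1, -0.7]
grip_width: 0.0577
gripper_force: 43.6
```

Request:
{"api": "play_rows", "payload": {
  "moves": [
    [[0.03,-0.02,-0.06,0,1],[0,0,-0.04,0,1],[0,0,0,0,1]]
  ]
}}

```text
time: 11.5
tool_pos: [0.5417, 0.0167, 0.0687]
eef_rot: [-0.0, 0.004, 1.0, -0.001]
contact_force: [-3.5, -3.3, 7.0]
grip_width: 0.0577
gripper_force: 44.5
```

```bash
python3 - <<'E'
from h import *
s=get_state(); print(s["tool_pos"],s["contact_force"],s["wrist_torque"])
b=read_camera("top"); c=cv2.resize(b[140:220,240:320],None,fx=6,fy=6,interpolation=cv2.INTER_CUBIC)
a=read_camera("scene"); d=cv2.resize(a[130:250,170:290],None,fx=4,fy=4,interpolation=cv2.INTER_CUBIC)[:480]
save("p1.png",np.clip(np.hstack([c[:480],d[:, :310]]).astype(float)*1.3,0,255).astype(np.uint8))
E
```

```text
[0.54174481 0.01668946 0.06871527] [-3.48986332 -3.28511706  6.95671762] [-1.04294088  0.75666277 -0.16206594]
```

View pics/p1.png

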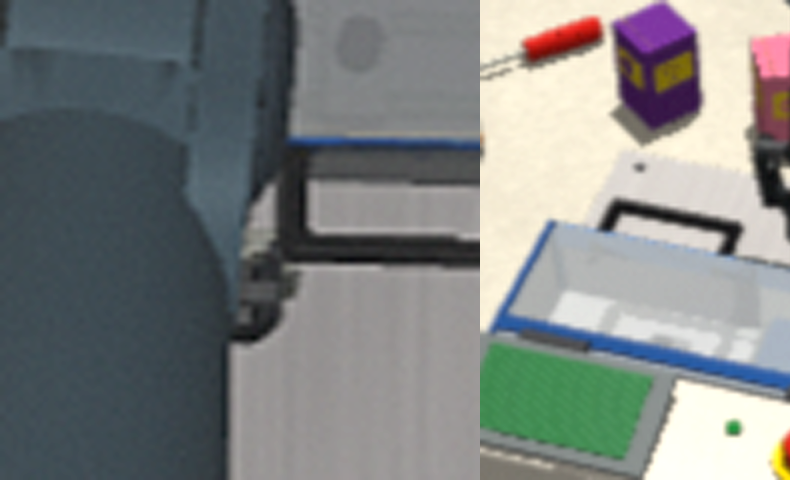

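The arm hides the carton in both views. Forces show it touching both legs and the bed, so I release it, retract and check from above.

Request:
{"api": "play_rows", "payload": {
  "moves": [
    [[0,0,0,0,0.2],[0,0,0,0,-0.2],[0,0,0,0,-0.6],[0,0,0,0,-0.8],[0,0,0,0,-0.8],[0,0,0,0,-0.8]]
  ]
}}

```text
time: 12.2
tool_pos: [0.5423, 0.0179, 0.0677]
eef_rot: [0.0, 0.003, 1.0, 0.0]
contact_force: [0.7, -0.3, 0.5]
grip_width: 0.0769
gripper_force: 0.0
```

Request:
{"api": "play_rows", "payload": {
  "moves": [
    [[0,0,0.5,0,-0.8],[0,0,1,0,-0.8],[0,0,1,0,-0.8],[0,0,1,0,-0.8],[0,0,1,0,-0.8],[0,-1,1,0,-0.8],[0,-1,0,0,-0.8],[0,-1,0,0,-0.8]]
  ]
}}

```text
time: 13.0
tool_pos: [0.5433, -0.0582, 0.2077]
eef_rot: [0.002, 0.003, 1.0, -0.0]
contact_force: [-0.1, 0.3, -0.3]
grip_width: 0.0768
gripper_force: 0.0
```

Request:
{"api": "play_rows", "payload": {
  "moves": [
    [[0,-1,0,-1,-0.3],[0,-1,0,-1,-0.3],[0,-0.5,0,-1,-0.3],[0,0,0,-1,-0.3],[0,0,0,-1,-0.3],[0,0,0,-1,-0.3],[0,0,0,-1,-0.3],[0,0,0,-1,-0.3]]
  ]
}}

```text
time: 13.8
tool_pos: [0.5423, -0.1199, 0.2063]
eef_rot: [0.0, 0.347, 0.938, 0.0]
contact_force: [-0.6, -0.8, 0.3]
grip_width: 0.0557
gripper_force: 0.0
```

```bash
python3 - <<'E'
from h import *
from fit import T
s=get_state(); print(s["time"],s["tool_pos"],s["contact_force"])
k=K("wrist"); a=read_camera("wrist"); np.save("w2.npy",a)
b=read_camera("top"); np.save("t2.npy",b); p=[.5688,-.0464,-.005]
sq=np.array([(-29,-29,0),(29,-29,0),(29,29,0),(-29,29,0)])/1e3
def ov(n,im,k,x0,y0,S):
    f=lambda P:np.round((proj(n,P,k)-[x0,y0]+.5)*S-.5).astype(np.int32)
    cv2.polylines(im,[f(T(p,sq+[-.029,.0605,.107]))],True,(0,255,0),1)
    for L in ([(-60,89.5,12),(0,89.5,12),(0,-20.5,12),(0,-20.5,77),(0,89.5,77),(0,89.5,12)],[(4,-15,110),(4,-115,110)]): cv2.polylines(im,[f(T(p,np.array(L)/1e3))],False,(255,0,0),1)
    return im
c=cv2.resize(b[150:230,235:315],None,fx=5,fy=5,interpolation=cv2.INTER_CUBIC); c=np.clip(c.astype(float)*1.3,0,255).astype(np.uint8)
A=ov("top",c.copy(),K("top"),235,150,5)
w=cv2.resize(a,(533,400)); 
w=ov("wrist",a.copy(),k,0,0,1)
save("p2.png",np.hstack([np.vstack([A,c])[:600,:280*1],np.vstack([w,np.zeros((216,512,3),np.uint8)])]))
E
```

```text
13.8 [ 0.54234729 -0.11986043  0.20631041] [-0.62731451 -0.82470709  0.34893834]
```

View pics/p2.png

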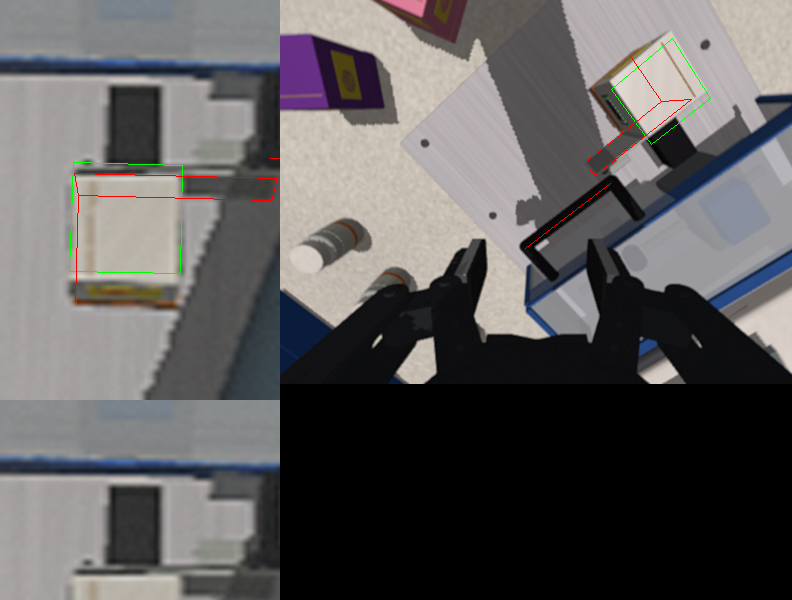

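The carton looks about 5 mm short of the guide in x, so I check it enlarged.

```bash
python3 - <<'E'
from h import *
from fit import T
k=K("wrist"); a=read_camera("wrist"); p=[.5688,-.0464,-.005]
x0,y0,S=300,20,4
im=cv2.resize(a[y0:y0+145,x0:x0+150],None,fx=S,fy=S,interpolation=cv2.INTER_CUBIC); im=np.clip(im*1.2,0,255).astype(np.uint8)
f=lambda P:np.round((proj("wrist",P,k)-[x0,y0]+.5)*S-.5).astype(np.int32)
for L,c in (([(-60,89.5,12),(0,89.5,12),(0,-20.5,12)],(255,0,0)),([(0,-20.5,12),(0,-20.5,77),(0,89.5,77)],(255,0,255)),([(-60,89.5,45),(0,89.5,45)],(0,0,255)),([(-58,31.5,12),(-58,89.5,12)],(0,255,0)),([(-58,31.5,12),(0,31.5,12)],(0,255,0))): cv2.polylines(im,[f(T(p,np.array(L)/1e3))],False,c,1)
save("p3.png",im)
t=np.load("t2.npy"); 
E
```

```text
(no output)
```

View pics/p3.png

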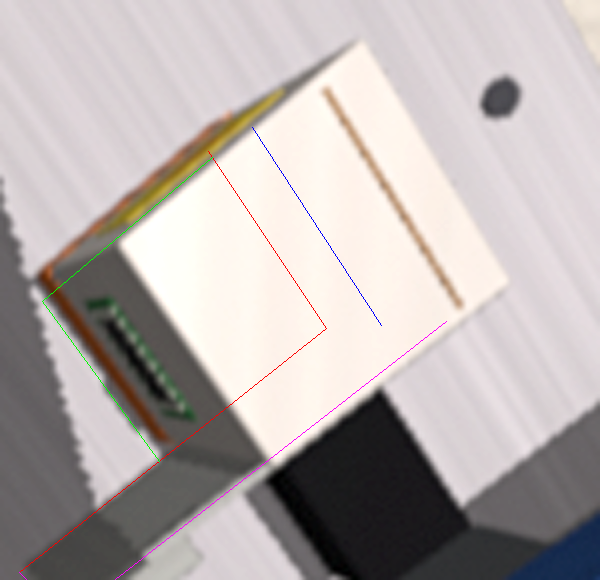

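The wrist view shows the base edge 4–6 mm short of the guide, so the carton pivoted in the grip and settled back on release. I'll push it home with closed fingers: first +x, then +y.

Request:
{"api": "play_rows", "payload": {
  "moves": [
    [[-0.41,0.68,0,1,1],[-0.41,0.68,0,1,1],[-0.41,0.68,0,1,1],[-0.41,0.68,0,1,1],[-0.41,0.68,0,1,1],[-0.41,0.68,0,1,1],[-0.41,0.69,0,1,1],[-0.41,0.69,0,1,1]]
  ]
}}

```text
time: 14.75
tool_pos: [0.4598, 0.0173, 0.2058]
eef_rot: [0.0, 0.0, 1.0, 0.0]
contact_force: [1.5, 0.9, -0.0]
grip_width: -0.0001
gripper_force: 0.0
```

Request:
{"api": "play_rows", "payload": {
  "moves": [
    [[0,0,-1,0.06,1],[0,0,-1,0,1],[0,0,-1,0,1],[0,0,-1,0,1],[0,0,-1,0,1],[0,0,-1,0,1],[0,0,-0.25,0,1],[0,0,0,0,1]]
  ]
}}

```text
time: 15.55
tool_pos: [0.4594, 0.0167, 0.0487]
eef_rot: [-0.001, 0.0, 1.0, 0.0]
contact_force: [0.4, 0.6, 0.9]
grip_width: 0.0002
gripper_force: 0.0
```

Request:
{"api": "play_rows", "payload": {
  "moves": [
    [[0.4,0,0,0,1],[0.4,0,0,0,1],[0.4,0,0,0,1],[0,0,0,0,1]]
  ]
}}

```text
time: 15.95
tool_pos: [0.4933, 0.0163, 0.0501]
eef_rot: [0.002, 0.0, 1.0, -0.0]
contact_force: [-0.5, 0.9, -0.8]
grip_width: 0.0001
gripper_force: 0.0
```

Request:
{"api": "play_rows", "payload": {
  "moves": [
    [[0.06,0,0,0,1],[0.06,0,0,0,1],[0,0,0,0,1]]
  ]
}}

```text
time: 16.25
tool_pos: [0.4929, 0.0167, 0.049]
eef_rot: [-0.0, 0.0, 1.0, 0.0]
contact_force: [-0.9, 0.4, -0.0]
grip_width: 0.0002
gripper_force: 0.0
```

Request:
{"api": "play_rows", "payload": {
  "moves": [
    [[0.06,0,0,0,1],[0,0,0,0,1]]
  ]
}}

```text
time: 16.45
tool_pos: [0.4946, 0.0166, 0.049]
eef_rot: [-0.0, 0.001, 1.0, 0.0]
contact_force: [-0.7, 0.8, 0.3]
grip_width: 0.0
gripper_force: 0.0
```

Request:
{"api": "play_rows", "payload": {
  "moves": [
    [[0.06,0,0,0,1],[0,0,0,0,1]]
  ]
}}

```text
time: 16.65
tool_pos: [0.4964, 0.0166, 0.0491]
eef_rot: [0.0, 0.0, 1.0, 0.0]
contact_force: [-0.9, -0.0, 0.3]
grip_width: -0.0
gripper_force: 0.0
```

Request:
{"api": "play_rows", "payload": {
  "moves": [
    [[0.06,0,0,0,1],[0,0,0,0,1]]
  ]
}}

```text
time: 16.85
tool_pos: [0.4977, 0.0166, 0.049]
eef_rot: [-0.0, 0.001, 1.0, 0.0]
contact_force: [-1.7, -0.2, 1.1]
grip_width: 0.0002
gripper_force: 0.2
```

Request:
{"api": "play_rows", "payload": {
  "moves": [
    [[0.06,0,0,0,1],[0,0,0,0,1]]
  ]
}}

```text
time: 17.05
tool_pos: [0.4993, 0.0166, 0.0491]
eef_rot: [-0.0, 0.0, 1.0, 0.0]
contact_force: [-1.2, 0.7, 0.3]
grip_width: -0.0002
gripper_force: 0.5
```

Request:
{"api": "play_rows", "payload": {
  "moves": [
    [[0.06,0,0,0,1],[0,0,0,0,1]]
  ]
}}

```text
time: 17.25
tool_pos: [0.4996, 0.0167, 0.0488]
eef_rot: [-0.001, 0.0, 1.0, 0.0]
contact_force: [-4.8, 1.0, 2.4]
grip_width: -0.0003
gripper_force: 0.2
```

Request:
{"api": "play_rows", "payload": {
  "moves": [
    [[0.06,0,0,0,1],[0,0,0,0,1]]
  ]
}}

```text
time: 17.45
tool_pos: [0.4996, 0.0168, 0.0485]
eef_rot: [-0.002, 0.0, 1.0, 0.0]
contact_force: [-8.8, 0.3, 4.8]
grip_width: -0.0004
gripper_force: 0.0
```

Request:
{"api": "play_rows", "payload": {
  "moves": [
    [[-0.6,0,0,0,1],[-0.6,0,0.2,-1,1],[0,-0.6,0.2,-1,1],[0,-0.6,0,-1,1],[0,-0.6,0,-1,1],[0,-0.6,0,-1,1],[0,-0.6,0,-1,1],[0,0,0,-1,1]]
  ]
}}

```text
time: 18.25
tool_pos: [0.4741, -0.0604, 0.0596]
eef_rot: [0.002, 0.304, 0.953, -0.0]
contact_force: [0.4, 0.2, 0.0]
grip_width: 0.0002
gripper_force: 0.0
```

Request:
{"api": "play_rows", "payload": {
  "moves": [
    [[0,0,0,-1,1],[0,0,0,-1,1],[0,0,0,-1,1],[0,0,0,-1,1],[0,0,0,-1,1],[0,0,0,-1,1],[0,0,0,-1,1],[0,0,0,-1,1]]
  ]
}}

```text
time: 19.05
tool_pos: [0.4737, -0.0588, 0.0594]
eef_rot: [0.001, 0.611, 0.792, 0.001]
contact_force: [-0.2, 0.4, 0.8]
grip_width: -0.0001
gripper_force: 0.0
```

Request:
{"api": "play_rows", "payload": {
  "moves": [
    [[0,0,0,-1,1],[0,0,0,-1,1],[0,0,0,-1,1],[0.6,0,0,-0.06,1],[0.6,0,0,0,1],[0.7,0,0,0,1],[0,0.6,0,0,1],[0,0,0,0,1]]
  ]
}}

```text
time: 19.85
tool_pos: [0.5201, -0.0421, 0.0591]
eef_rot: [0.0, 0.709, 0.706, 0.0]
contact_force: [0.0, -0.3, 0.1]
grip_width: 0.0002
gripper_force: 0.0
```

Request:
{"api": "play_rows", "payload": {
  "moves": [
    [[0,0.3,0,0,1],[0,0.2,0,0,1],[0,0,0,0,1]]
  ]
}}

```text
time: 20.15
tool_pos: [0.5191, -0.0301, 0.059]
eef_rot: [-0.0, 0.709, 0.705, -0.0]
contact_force: [0.5, -0.4, 0.4]
grip_width: 0.0002
gripper_force: 0.0
```

Request:
{"api": "play_rows", "payload": {
  "moves": [
    [[0,0.06,0,0,1],[0,0.06,0,0,1],[0,0,0,0,1]]
  ]
}}

```text
time: 20.45
tool_pos: [0.5197, -0.0279, 0.0591]
eef_rot: [0.0, 0.709, 0.705, 0.0]
contact_force: [0.1, -0.9, 0.0]
grip_width: -0.0001
gripper_force: 0.0
```

Request:
{"api": "play_rows", "payload": {
  "moves": [
    [[0,0.06,0,0,1],[0,0,0,0,1]]
  ]
}}

```text
time: 20.65
tool_pos: [0.5197, -0.0264, 0.059]
eef_rot: [-0.0, 0.709, 0.705, 0.0]
contact_force: [0.3, 0.1, -0.2]
grip_width: 0.0001
gripper_force: 0.0
```

Request:
{"api": "play_rows", "payload": {
  "moves": [
    [[0,0.06,0,0,1],[0,0,0,0,1]]
  ]
}}

```text
time: 20.85
tool_pos: [0.5198, -0.0251, 0.0591]
eef_rot: [0.0, 0.709, 0.705, -0.0]
contact_force: [0.3, -1.0, 0.3]
grip_width: 0.0001
gripper_force: 0.0
```

Request:
{"api": "play_rows", "payload": {
  "moves": [
    [[0,0.06,0,0,1],[0,0,0,0,1]]
  ]
}}

```text
time: 21.05
tool_pos: [0.52, -0.0236, 0.0593]
eef_rot: [0.0, 0.709, 0.705, -0.0]
contact_force: [0.4, -2.3, 0.7]
grip_width: -0.0001
gripper_force: 0.0
```

Request:
{"api": "play_rows", "payload": {
  "moves": [
    [[0,0.06,0,0,1],[0,0,0,0,1]]
  ]
}}

```text
time: 21.25
tool_pos: [0.52, -0.022, 0.0592]
eef_rot: [0.0, 0.709, 0.705, 0.0]
contact_force: [-0.7, -2.1, -0.2]
grip_width: 0.0
gripper_force: 0.2
```

Request:
{"api": "play_rows", "payload": {
  "moves": [
    [[0,0.06,0,0,1],[0,0,0,0,1]]
  ]
}}

```text
time: 21.45
tool_pos: [0.52, -0.0217, 0.0595]
eef_rot: [0.001, 0.71, 0.705, -0.001]
contact_force: [-1.0, -6.1, 3.4]
grip_width: -0.0001
gripper_force: 1.8
```

Request:
{"api": "play_rows", "payload": {
  "moves": [
    [[0,0.06,0,0,1],[0,0,0,0,1]]
  ]
}}

```text
time: 21.65
tool_pos: [0.52, -0.0215, 0.0598]
eef_rot: [0.002, 0.71, 0.704, -0.002]
contact_force: [-1.9, -9.7, 4.1]
grip_width: 0.0001
gripper_force: 3.4
```

Request:
{"api": "play_rows", "payload": {
  "moves": [
    [[0,-0.5,0,0,1],[-0.4,-0.5,0.5,0,0.2],[0,0,1,0,0.2],[0,-0.5,1,0,0.2],[0.5,-0.5,1,0,0.2],[1,-0.7,1,0,0.2],[1,-0.7,1,0,0.2],[0,0,0,0,0.2]]
  ]
}}

```text
time: 22.45
tool_pos: [0.5766, -0.1071, 0.2011]
eef_rot: [0.004, 0.71, 0.704, 0.003]
contact_force: [-0.4, 0.5, 0.6]
grip_width: 0.0342
gripper_force: 0.0
```

```bash
python3 - <<'E'
from h import *
from fit import T
s=get_state(); print(s["time"],s["tool_pos"],s["contact_force"])
k=K("wrist"); a=read_camera("wrist"); b=read_camera("top"); p=[.5688,-.0440,-.005]
sq=np.array([(-29,-29,0),(29,-29,0),(29,29,0),(-29,29,0)])/1e3
def ov(n,im,k,x0,y0,S):
    f=lambda P:np.round((proj(n,P,k)-[x0,y0]+.5)*S-.5).astype(np.int32)
    for z in(.012,.107): cv2.polylines(im,[f(T(p,sq+[-.029,.0605,z]))],True,(0,255,0),1)
    for L in ([(-60,89.5,12),(0,89.5,12),(0,-20.5,12),(0,-20.5,77),(0,89.5,77)],[(4,-15,110),(4,-115,110)]): cv2.polylines(im,[f(T(p,np.array(L)/1e3))],False,(255,0,0),1)
    return im
c=cv2.resize(b[155:215,240:310],None,fx=4,fy=4,interpolation=cv2.INTER_CUBIC); c=np.clip(c*1.3,0,255).astype(np.uint8)
col=np.vstack([ov("top",c.copy(),K("top"),240,155,4),c])
w=ov("wrist",a.copy(),k,0,0,1)
save("p4.png",np.hstack([col,np.vstack([w,np.zeros((96,512,3),np.uint8)])]))
E
```

```text
22.45 [ 0.5765639  -0.10705315  0.20110892] [-0.4370666   0.45082233  0.62810243]
```

View pics/p4.png

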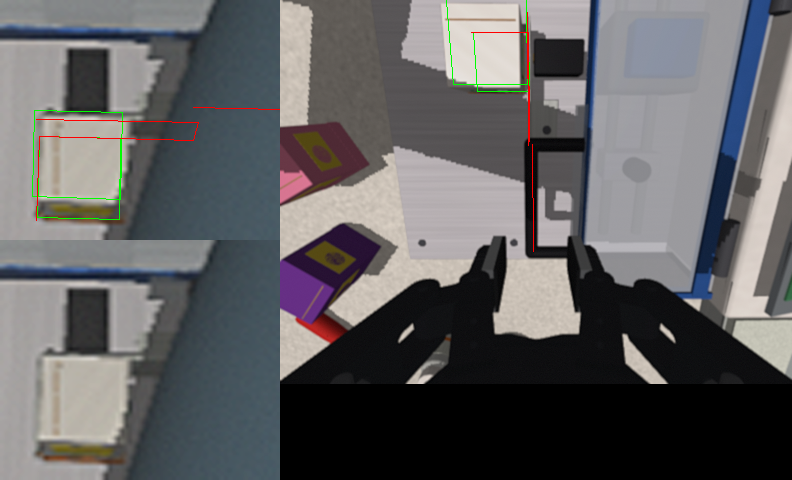

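```bash
python3 - <<'E'
from h import *
from fit import T
k=K("wrist"); a=read_camera("wrist")
for y in(20,45,70): print(y,[(x,*a[y,x].tolist()) for x in range(232,256)])
print([(x,*a[50,x].tolist()) for x in range(160,180,1)])
p=[.5688,-.0440,-.005]
for z in(.107,.077,.012):
    print(z,proj("wrist",T(p,[(0,31.5e-3,z),(0,60.5e-3,z),(-.058,31.5e-3,z),(-.058,60.5e-3,z),(.003,60.5e-3,z)]),k).round(1).tolist())
x0,y0=150,0
im=cv2.resize(a[0:100,150:270],None,fx=6,fy=6,interpolation=cv2.INTER_CUBIC); save("p5.png",im)
E
```

```text
20 [(232, 223, 215, 208), (233, 224, 216, 208), (234, 225, 216, 209), (235, 225, 217, 209), (236, 224, 216, 209), (237, 225, 217, 209), (238, 225, 217, 210), (239, 225, 217, 210), (240, 225, 217, 210), (241, 224, 216, 209), (242, 224, 216, 209), (243, 225, 219, 212), (244, 226, 220, 213), (245, 215, 206, 200), (246, 157, 150, 146), (247, 108, 103, 102), (248, 148, 142, 144), (249, 182, 174, 177), (250, 185, 178, 181), (251, 185, 178, 181), (252, 174, 168, 170), (253, 139, 135, 135), (254, 113, 111, 109), (255, 139, 138, 135)]
45 [(232, 226, 220, 213), (233, 226, 219, 213), (234, 226, 219, 213), (235, 226, 219, 212), (236, 226, 219, 212), (237, 226, 219, 213), (238, 226, 219, 213), (239, 226, 219, 212), (240, 226, 219, 212), (241, 226, 219, 213), (242, 225, 218, 211), (243, 226, 219, 213), (244, 227, 221, 214), (245, 222, 212, 205), (246, 174, 165, 159), (247, 94, 92, 87), (248, 53, 63, 52), (249, 69, 70, 61), (250, 84, 76, 73), (251, 88, 83, 84), (252, 87, 84, 86), (253, 85, 84, 83), (254, 87, 87, 85), (255, 119, 119, 115)]
70 [(232, 227, 220, 215), (233, 228, 221, 215), (234, 228, 2
[... 436 characters left out ...]
5, 115, 112)]
[(160, 183, 176, 178), (161, 184, 177, 179), (162, 183, 177, 179), (163, 184, 178, 180), (164, 184, 177, 179), (165, 183, 177, 179), (166, 183, 177, 179), (167, 184, 177, 179), (168, 183, 176, 179), (169, 178, 171, 173), (170, 185, 177, 174), (171, 222, 211, 205), (172, 228, 222, 216), (173, 228, 221, 216), (174, 227, 220, 214), (175, 228, 221, 215), (176, 228, 221, 215), (177, 228, 221, 215), (178, 228, 221, 215), (179, 227, 221, 215)]
0.107 [[253.4, 87.4], [253.2, 46.0], [179.1, 87.5], [175.9, 46.1], [257.2, 46.0]]
0.077 [[253.7, 89.8], [253.6, 53.5], [188.1, 89.9], [185.6, 53.6], [257.1, 53.5]]
0.012 [[254.3, 93.5], [254.2, 64.8], [201.8, 93.6], [200.2, 64.9], [257.0, 64.8]]
```

View pics/p5.png

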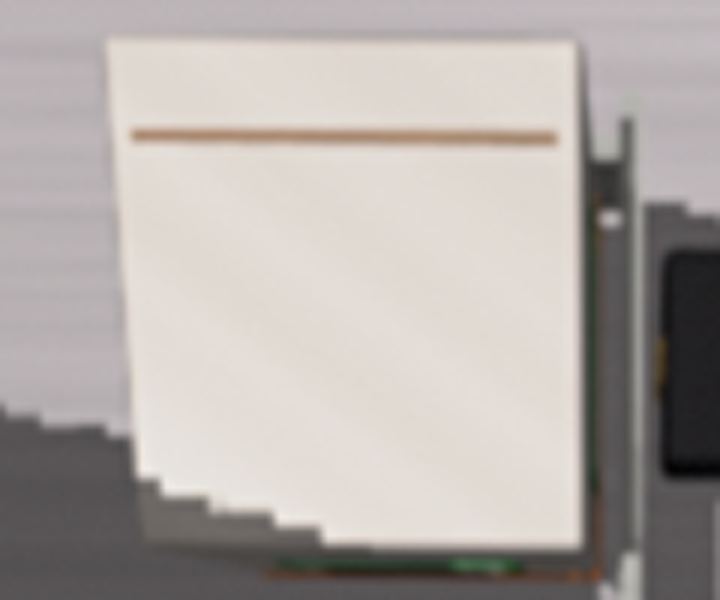

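The carton is still ~4 mm short of the guide in x: its base edge is at column 250, the guide at 254. It is home in y; the off-centre y push dragged it. I push x again, centred, and measure from this same pose afterwards.

Request:
{"api": "play_rows", "payload": {
  "moves": [
    [[-0.6,0.6,0,1,1],[-0.6,0.6,0,1,1],[-0.6,0.6,0,1,1],[-0.6,0.6,0,1,1],[-0.6,0.7,0,1,1],[-0.6,0.7,0,1,1],[-0.6,0.7,0,1,1],[-0.6,0.5,0,1,1]]
  ]
}}

```text
time: 23.4
tool_pos: [0.4486, 0.0226, 0.1951]
eef_rot: [-0.002, 0.423, 0.906, -0.0]
contact_force: [0.3, -0.2, -0.0]
grip_width: -0.0002
gripper_force: 0.0
```

Request:
{"api": "play_rows", "payload": {
  "moves": [
    [[0,0,-0.6,1,1],[0,0,-0.6,1,1],[0,0,-0.6,1,1],[0,0,-0.6,1,1],[0,0,-0.6,1,1],[0,0,-0.7,1,1],[0,0,-0.7,1,1],[0,0,-0.7,1,1]]
  ]
}}

```text
time: 24.2
tool_pos: [0.449, 0.0218, 0.0673]
eef_rot: [-0.002, 0.088, 0.996, 0.0]
contact_force: [0.2, -0.8, -0.6]
grip_width: 0.0003
gripper_force: 0.0
```

Request:
{"api": "play_rows", "payload": {
  "moves": [
    [[0,0,-0.5,1,1],[0,0,-0.5,1,1],[0.3,0,0,0,1],[0.3,0,0,0,1],[0.3,0,0,0,1],[0,0,0,0,1]]
  ]
}}

```text
time: 24.8
tool_pos: [0.4771, 0.021, 0.045]
eef_rot: [0.002, 0.003, 1.0, -0.0]
contact_force: [0.2, -1.1, 0.4]
grip_width: -0.0
gripper_force: 0.0
```

Request:
{"api": "play_rows", "payload": {
  "moves": [
    [[0.2,-0.15,0.1,0,1],[0.3,0,0,0,1],[0.08,0,0,0,1],[0.08,0,0,0,1],[0.08,0,0,0,1],[0,0,0,0,1]]
  ]
}}

```text
time: 25.4
tool_pos: [0.4934, 0.0174, 0.0465]
eef_rot: [0.0, 0.003, 1.0, 0.0]
contact_force: [0.1, -0.2, 1.6]
grip_width: -0.0
gripper_force: 0.0
```

Request:
{"api": "play_rows", "payload": {
  "moves": [
    [[0.08,0,0,0,1],[0.06,0,0,0,1],[0,0,0,0,1]]
  ]
}}

```text
time: 25.7
tool_pos: [0.4964, 0.0173, 0.0467]
eef_rot: [-0.0, 0.003, 1.0, 0.0]
contact_force: [-2.6, 0.2, 3.4]
grip_width: 0.0003
gripper_force: 0.0
```

Request:
{"api": "play_rows", "payload": {
  "moves": [
    [[0.06,0,0,0,1],[0,0,0,0,1]]
  ]
}}

```text
time: 25.9
tool_pos: [0.4976, 0.0173, 0.047]
eef_rot: [-0.0, 0.003, 1.0, -0.0]
contact_force: [-4.8, -0.0, 7.1]
grip_width: 0.0004
gripper_force: 0.0
```

Request:
{"api": "play_rows", "payload": {
  "moves": [
    [[-0.3,0,0,0,1],[0,0,0.7,0,1],[0.2,0,0,0,1],[0.06,0,0,0,1],[0,0,0,0,1]]
  ]
}}

```text
time: 26.4
tool_pos: [0.4962, 0.0173, 0.0648]
eef_rot: [-0.001, 0.003, 1.0, -0.0]
contact_force: [-9.9, -0.6, 15.1]
grip_width: 0.0003
gripper_force: 0.0
```

Request:
{"api": "play_rows", "payload": {
  "moves": [
    [[0.06,0,0,0,1],[0.06,0,0,0,1],[0,0,0,0,1]]
  ]
}}

```text
time: 26.7
tool_pos: [0.5, 0.0173, 0.0643]
eef_rot: [-0.0, 0.003, 1.0, -0.0]
contact_force: [-0.5, -0.9, 1.4]
grip_width: 0.0002
gripper_force: 0.7
```

Request:
{"api": "play_rows", "payload": {
  "moves": [
    [[0.06,0,0,0,1],[0,0,0,0,1]]
  ]
}}

```text
time: 26.9
tool_pos: [0.5005, 0.0175, 0.063]
eef_rot: [-0.001, 0.003, 1.0, 0.0]
contact_force: [-4.8, -0.3, -0.3]
grip_width: -0.0
gripper_force: 0.0
```

Request:
{"api": "play_rows", "payload": {
  "moves": [
    [[0.06,0,0,0,1],[0,0,0,0,1]]
  ]
}}

```text
time: 27.1
tool_pos: [0.5005, 0.0175, 0.0628]
eef_rot: [-0.003, 0.003, 1.0, 0.0]
contact_force: [-7.5, -0.8, 3.0]
grip_width: -0.0002
gripper_force: 0.0
```

Request:
{"api": "play_rows", "payload": {
  "moves": [
    [[0.06,0,0,0,1],[0,0,0,0,1]]
  ]
}}

```text
time: 27.3
tool_pos: [0.5004, 0.0176, 0.0625]
eef_rot: [-0.004, 0.003, 1.0, 0.0]
contact_force: [-11.2, 0.2, 5.0]
grip_width: 0.0003
gripper_force: 0.0
```

Request:
{"api": "play_rows", "payload": {
  "moves": [
    [[-0.6,0,0,0,0.2],[-0.4,0,0.5,-1,0.2],[0,0,1,-1,0.2],[0,0,1,-1,0.2],[0,0,1,-1,0.2],[0,0,1,-1,0.2],[0,0,1,-1,0.2],[0,-0.4,0,-1,0.2]]
  ]
}}

```text
time: 28.1
tool_pos: [0.4835, 0.0076, 0.2053]
eef_rot: [0.004, 0.305, 0.952, 0.001]
contact_force: [0.8, -0.7, 0.4]
grip_width: 0.0342
gripper_force: 0.0
```

Request:
{"api": "play_rows", "payload": {
  "moves": [
    [[0.5,-0.6,0,-1,0.2],[0.5,-0.6,0,-1,0.2],[0.5,-0.6,0,-1,0.2],[0.5,-0.6,0,-1,0.2],[0.5,-0.6,0,-1,0.2],[0.5,-0.6,0,-1,0.2],[0.5,-0.6,0,-1,0.2],[0.4,-0.4,0,-1,0.2]]
  ]
}}

```text
time: 28.9
tool_pos: [0.5792, -0.1091, 0.2013]
eef_rot: [0.001, 0.613, 0.79, 0.0]
contact_force: [0.2, -0.1, 0.1]
grip_width: 0.0342
gripper_force: 0.0
```

Request:
{"api": "play_rows", "payload": {
  "moves": [
    [[0,0,0,-1,0.2],[0,0,0,-1,0.2],[0,0,0,-1,0.2],[0,0,0,0,0.2]]
  ]
}}

```text
time: 29.3
tool_pos: [0.5784, -0.108, 0.2013]
eef_rot: [0.001, 0.709, 0.705, 0.0]
contact_force: [-0.4, -0.2, -0.1]
grip_width: 0.0339
gripper_force: 0.0
```

```bash
cat > chk.py <<'E'
from h import *
from fit import T
s=get_state(); print(s["time"],s["tool_pos"],s["eef_rot"],s["contact_force"])
k=K("wrist"); a=read_camera("wrist"); np.save("w5.npy",a)
p=[.5688,-.0440,-.005]
for z in(.107,.077,.020): print(z,proj("wrist",T(p,[(0,31.5e-3,z),(0,60.5e-3,z),(0,89.5e-3,z),(-.058,31.5e-3,z),(-.058,60.5e-3,z)]),k).round(1).tolist())
for y in(30,45,60,75): 
    r=a[y].astype(int); print(y,[(x,*r[x]) for x in range(240,264)])
r=a[:,225].astype(int); print("col",[(y,*r[y]) for y in list(range(0,14))+list(range(78,100))])
print([(x,*a[50,x].tolist()) for x in range(164,182)])
E
python3 chk.py
```

```text
29.3 [ 0.57836527 -0.10800193  0.20132833] [6.67012495e-04 7.09272470e-01 7.04933956e-01 4.85766600e-04] [-0.3869269  -0.22256927 -0.10481866]
0.107 [[245.5, 82.9], [245.1, 41.8], [244.6, -2.8], [172.1, 82.9], [168.7, 41.8]]
0.077 [[246.7, 85.8], [246.4, 49.7], [246.0, 10.9], [181.8, 85.8], [179.1, 49.7]]
0.02 [[248.4, 89.7], [248.2, 60.4], [248.0, 29.3], [195.1, 89.7], [193.3, 60.4]]
30 [(240, np.int64(69), np.int64(67), np.int64(64)), (241, np.int64(66), np.int64(67), np.int64(62)), (242, np.int64(72), np.int64(67), np.int64(59)), (243, np.int64(79), np.int64(60), np.int64(49)), (244, np.int64(62), np.int64(50), np.int64(45)), (245, np.int64(60), np.int64(58), np.int64(57)), (246, np.int64(76), np.int64(75), np.int64(74)), (247, np.int64(96), np.int64(95), np.int64(93)), (248, np.int64(130), np.int64(129), np.int64(125)), (249, np.int64(140), np.int64(140), np.int64(135)), (250, np.int64(102), np.int64(99), np.int64(99)), (251, np.int64(127), np.int64(123), np.int64(124)), (252, np.int64(151), np.int64(146), np.int64(148)), (253, np.int64(154), np.int64(149), np.int64(151)), (254, 
[... 5563 characters left out ...]
 np.int64(64)), (94, np.int64(88), np.int64(84), np.int64(84)), (95, np.int64(87), np.int64(85), np.int64(86)), (96, np.int64(87), np.int64(84), np.int64(86)), (97, np.int64(86), np.int64(84), np.int64(85)), (98, np.int64(88), np.int64(84), np.int64(86)), (99, np.int64(87), np.int64(84), np.int64(86))]
[(164, 194, 185, 182), (165, 224, 214, 207), (166, 227, 221, 214), (167, 225, 219, 212), (168, 225, 219, 212), (169, 225, 219, 212), (170, 225, 219, 212), (171, 226, 220, 213), (172, 226, 220, 213), (173, 227, 220, 213), (174, 226, 219, 213), (175, 227, 220, 214), (176, 226, 220, 214), (177, 226, 220, 213), (178, 226, 220, 212), (179, 226, 220, 213), (180, 225, 219, 211), (181, 224, 219, 211)]
```

There is still a ~5 mm gap. The upward force during each push shows the carton tipped forward and fell back when released, so pushing won't seat it. I'll regrip it now that it stands flat, lift it clear of the bed, bring it to the guide and lower it.

Request:
{"api": "play_rows", "payload": {
  "moves": [
    [[0,0.6,0,1,-0.8],[0,0.6,0,1,-0.8],[0,0.6,0,1,-0.8],[-0.3,0.6,0,1,-0.8],[-0.3,0.6,0,1,-0.8],[-0.3,0.6,0,1,-0.8],[-0.3,0.6,0,1,-0.8],[-0.3,0.6,0,1,-0.8]]
  ]
}}

```text
time: 30.15
tool_pos: [0.54, 0.013, 0.2016]
eef_rot: [0.001, 0.423, 0.906, 0.0]
contact_force: [0.0, 0.0, 0.1]
grip_width: 0.077
gripper_force: 0.0
```

Request:
{"api": "play_rows", "payload": {
  "moves": [
    [[-0.15,0.2,0,1,-0.8],[0,0,0,1,-0.8],[0,0,0,1,-0.8],[0,0,0,1,-0.8],[0,0,0,1,-0.8],[0,0,0,1,-0.8],[0,0,0,1,-0.8],[0,0,0,1,-0.8]]
  ]
}}

```text
time: 30.95
tool_pos: [0.5366, 0.0174, 0.2016]
eef_rot: [0.001, 0.087, 0.996, 0.0]
contact_force: [0.4, -0.7, -1.1]
grip_width: 0.0769
gripper_force: 0.0
```

Request:
{"api": "play_rows", "payload": {
  "moves": [
    [[0,0,0,1,-0.8],[0,0,0,1,-0.8],[0,0,0,0,-0.8]]
  ]
}}

```text
time: 31.25
tool_pos: [0.5365, 0.0174, 0.2016]
eef_rot: [0.0, 0.002, 1.0, 0.0]
contact_force: [0.3, -0.0, 0.1]
grip_width: 0.0768
gripper_force: 0.0
```

Request:
{"api": "play_rows", "payload": {
  "moves": [
    [[0,0,-1,0,-0.8],[0,0,-1,0,-0.8],[0,0,-1,0,-0.8],[0,0,-1,0,-0.8],[0,0,-1,0,-0.8],[0,0,-0.6,0,-0.8],[0,0,0,0,-0.8],[0,0,0,0,-0.2]]
  ]
}}

```text
time: 32.05
tool_pos: [0.5361, 0.0174, 0.0618]
eef_rot: [-0.0, 0.003, 1.0, 0.0]
contact_force: [-0.1, 0.5, 0.7]
grip_width: 0.064
gripper_force: 0.0
```

Request:
{"api": "play_rows", "payload": {
  "moves": [
    [[0,0,0,0,1],[0,0,0,0,1],[0,0,0,0,1],[0,0,0,0,1]]
  ]
}}

```text
time: 32.45
tool_pos: [0.537, 0.0168, 0.0626]
eef_rot: [0.001, 0.003, 1.0, -0.0]
contact_force: [0.7, -3.5, 3.6]
grip_width: 0.0577
gripper_force: 43.7
```

Request:
{"api": "play_rows", "payload": {
  "moves": [
    [[0,0,0.12,0,1],[0,0,0.04,0,1],[0,0,0,0,1]]
  ]
}}

```text
time: 32.75
tool_pos: [0.5357, 0.0169, 0.0656]
eef_rot: [-0.0, 0.003, 1.0, -0.001]
contact_force: [-0.6, -3.5, -0.9]
grip_width: 0.0579
gripper_force: 43.7
```

Request:
{"api": "play_rows", "payload": {
  "moves": [
    [[0.04,-0.03,0,0,1],[0.04,0,0,0,1],[0.04,0,0,0,1],[0,0,0,0,1]]
  ]
}}

```text
time: 33.15
tool_pos: [0.5385, 0.0167, 0.0652]
eef_rot: [-0.001, 0.003, 1.0, 0.0]
contact_force: [-2.1, -2.9, -1.4]
grip_width: 0.0572
gripper_force: 43.7
```

Request:
{"api": "play_rows", "payload": {
  "moves": [
    [[0.04,0,0,0,1],[0,0,0,0,1]]
  ]
}}

```text
time: 33.35
tool_pos: [0.5399, 0.0167, 0.0654]
eef_rot: [-0.0, 0.003, 1.0, 0.0]
contact_force: [-1.6, -3.0, -3.5]
grip_width: 0.0578
gripper_force: 43.6
```

Request:
{"api": "play_rows", "payload": {
  "moves": [
    [[0.04,0,0,0,1],[0,0,0,0,1]]
  ]
}}

```text
time: 33.55
tool_pos: [0.5405, 0.0167, 0.0654]
eef_rot: [-0.0, 0.003, 1.0, 0.0]
contact_force: [-3.7, -3.3, -0.6]
grip_width: 0.0574
gripper_force: 43.8
```

Request:
{"api": "play_rows", "payload": {
  "moves": [
    [[0.04,0,0,0,1],[0,0,0,0,1]]
  ]
}}

```text
time: 33.75
tool_pos: [0.5405, 0.0167, 0.0655]
eef_rot: [-0.001, 0.003, 1.0, 0.0]
contact_force: [-5.4, -2.8, 1.1]
grip_width: 0.0574
gripper_force: 44.1
```

Request:
{"api": "play_rows", "payload": {
  "moves": [
    [[0,0,-0.08,0,1],[0,0,-0.06,0,1],[0,0,0,0,1]]
  ]
}}

```text
time: 34.05
tool_pos: [0.5405, 0.0167, 0.0626]
eef_rot: [-0.001, 0.003, 1.0, 0.0]
contact_force: [-8.4, -3.0, 6.7]
grip_width: 0.0577
gripper_force: 44.4
```

Request:
{"api": "play_rows", "payload": {
  "moves": [
    [[0,0,0,0,0.2],[0,0,0,0,-0.2],[0,0,0,0,-0.6],[0,0,0,0,-0.8],[0,0,0,0,-0.8],[0,0,0.6,0,-0.8],[0,0,1,0,-0.8],[0,0,1,0,-0.8]]
  ]
}}

```text
time: 34.85
tool_pos: [0.5421, 0.0169, 0.1276]
eef_rot: [-0.0, 0.003, 1.0, 0.0]
contact_force: [0.8, 0.3, -0.4]
grip_width: 0.0767
gripper_force: 0.0
```

Request:
{"api": "play_rows", "payload": {
  "moves": [
    [[0,0,1,0,-0.8],[0,0,1,-1,-0.8],[0,0,1,-1,-0.8],[0,-0.4,0,-1,0.2],[0,-0.5,0,-1,0.2],[0.1,-0.5,0,-1,0.2],[0.2,-0.5,0,-1,0.2],[0.2,-0.5,0,-1,0.2]]
  ]
}}

```text
time: 35.65
tool_pos: [0.5552, -0.0437, 0.2024]
eef_rot: [0.001, 0.305, 0.952, 0.0]
contact_force: [0.7, 0.1, 0.6]
grip_width: 0.0342
gripper_force: 0.0
```

Request:
{"api": "play_rows", "payload": {
  "moves": [
    [[0.2,-0.5,0,-1,0.2],[0.2,-0.5,0,-1,0.2],[0.2,-0.5,0,-1,0.2],[0.2,-0.5,0,-1,0.2],[0.1,-0.5,0,-1,0.2],[0.1,-0.1,0,-1,0.2],[0,0,0,-1,0.2],[0,0,0,-1,0.2]]
  ]
}}

```text
time: 36.45
tool_pos: [0.5802, -0.1085, 0.2022]
eef_rot: [0.0, 0.613, 0.79, 0.001]
contact_force: [-0.0, -0.3, 0.6]
grip_width: 0.0339
gripper_force: 0.0
```

Request:
{"api": "play_rows", "payload": {
  "moves": [
    [[0,0,0,-1,0.2],[0,0,0,-1,0.2],[0,0,0,-1,0.2],[0,0,0,0,0.2]]
  ]
}}

```text
time: 36.85
tool_pos: [0.5801, -0.1082, 0.2022]
eef_rot: [0.0, 0.709, 0.705, 0.001]
contact_force: [0.0, -0.5, -0.7]
grip_width: 0.0342
gripper_force: 0.0
```

```bash
sed -i 's/(x,\*r\[x\])/(x,*r[x].tolist())/; s/(y,\*r\[y\])/(y,*r[y].tolist())/; s/in(30,45,60,75)/in(30,50,75)/' chk.py; python3 chk.py
```

```text
36.85 [ 0.58005232 -0.10822491  0.20219982] [2.88365623e-04 7.09136800e-01 7.05070660e-01 5.29295303e-04] [ 0.02724501 -0.45055273 -0.67361687]
0.107 [[243.5, 82.7], [243.0, 41.8], [242.4, -2.6], [170.4, 82.7], [166.9, 41.8]]
0.077 [[245.0, 85.6], [244.6, 49.7], [244.1, 11.0], [180.2, 85.6], [177.5, 49.6]]
0.02 [[247.0, 89.6], [246.7, 60.4], [246.5, 29.4], [193.8, 89.6], [192.0, 60.4]]
30 [(240, 220, 210, 203), (241, 172, 163, 158), (242, 96, 91, 89), (243, 62, 64, 59), (244, 65, 75, 66), (245, 83, 85, 81), (246, 87, 86, 85), (247, 78, 78, 76), (248, 67, 67, 66), (249, 104, 101, 102), (250, 148, 144, 145), (251, 157, 151, 153), (252, 154, 149, 151), (253, 154, 149, 151), (254, 153, 148, 150), (255, 154, 148, 150), (256, 164, 159, 160), (257, 186, 180, 182), (258, 192, 185, 187), (259, 191, 184, 186), (260, 190, 183, 186), (261, 190, 183, 185), (262, 190, 183, 185), (263, 188, 181, 184)]
50 [(240, 226, 216, 209), (241, 185, 176, 170), (242, 103, 98, 95), (243, 63, 65, 60), (244, 66, 74, 66), (245, 83, 84, 81), (246, 86, 85, 83), (247, 82, 81, 80), (248, 71, 71, 69), (249, 75, 73, 72),
[... 1133 characters left out ...]
160, 152, 147), (84, 92, 87, 85), (85, 69, 69, 65), (86, 69, 86, 69), (87, 68, 91, 71), (88, 59, 67, 56), (89, 54, 39, 28), (90, 73, 50, 38), (91, 83, 72, 68), (92, 86, 83, 84), (93, 88, 85, 87), (94, 88, 85, 86), (95, 86, 83, 84), (96, 87, 84, 85), (97, 88, 85, 86), (98, 87, 84, 85), (99, 87, 83, 85)]
[(164, 182, 175, 177), (165, 181, 175, 176), (166, 185, 177, 178), (167, 204, 195, 190), (168, 226, 219, 211), (169, 227, 220, 213), (170, 225, 219, 212), (171, 225, 219, 212), (172, 226, 219, 212), (173, 226, 219, 212), (174, 225, 219, 212), (175, 226, 219, 212), (176, 226, 219, 212), (177, 226, 219, 212), (178, 226, 219, 213), (179, 227, 220, 214), (180, 226, 220, 213), (181, 227, 220, 215)]
```

The carton is now flush: no bed or base band shows between it and the guide, and its edges match the home prediction within ~1 mm. Next, the hood bar.

Request:
{"api": "play_rows", "payload": {
  "moves": [
    [[-0.3,0,0,0,0.2],[0,0,-1,0,0.2],[0,0,-1,0,0.2],[0,0,-0.8,0,0.2],[0,0,-0.8,0,0.2],[0,0,-0.6,0,0.2],[0,0,-0.3,0,0.2],[0,0,0,0,0.2]]
  ]
}}

```text
time: 37.7
tool_pos: [0.5708, -0.1081, 0.0886]
eef_rot: [-0.001, 0.709, 0.705, -0.0]
contact_force: [0.6, 0.8, -0.2]
grip_width: 0.0342
gripper_force: 0.0
```

Request:
{"api": "play_rows", "payload": {
  "moves": [
    [[0,0,0,0,1],[0,0,0,0,1],[0,0,0,0,1],[0,0,0,0,1]]
  ],
  "grip_force": 60
}}

```text
time: 38.1
tool_pos: [0.5729, -0.1086, 0.0907]
eef_rot: [0.001, 0.709, 0.705, 0.001]
contact_force: [0.2, 0.2, 4.5]
grip_width: 0.0103
gripper_force: 58.6
```

Request:
{"api": "play_rows", "payload": {
  "moves": [
    [[-0.022,0,0.291,0,1],[-0.022,0,0.291,0,1],[0.003,0,0.292,0,1],[0.003,0,0.292,0,1],[0.029,0,0.29,0,1],[0.029,0,0.29,0,1],[0,0,0,0,1]]
  ]
}}

```text
time: 38.8
tool_pos: [0.573, -0.1086, 0.1343]
eef_rot: [0.001, 0.709, 0.705, 0.0]
contact_force: [4.2, -1.0, -3.7]
grip_width: 0.0095
gripper_force: 58.5
```

```bash
python3 - <<'E'
from h import *
s=get_state(); print(s["time"],s["tool_pos"],s["contact_force"],s["wrist_torque"],s["grip_width"])
read_camera("scene"); read_camera("top")
for n in("scene","top"): print([(round(d["conf"],2),np.round(d["box"]).tolist()) for d in boxes_of(n,"hood_grip")][:2])
E
```

```text
38.8 [ 0.57299093 -0.10862624  0.13428137] [ 4.18600045 -0.97550762 -3.72294894] [-0.26236018 -0.54896817 -0.0735155 ] 0.009525480645611007
[(0.86, [174.0, 170.0, 110.0, 68.0])]
[(0.97, [223.0, 119.0, 74.0, 55.0]), (0.42, [217.0, 79.0, 135.0, 167.0])]
```

```bash
cat > hd.py <<'E'
from h import *
from fit import T
p=[.5688,-.0440,-.005]
def pts(th):
    c,s=np.cos(th),np.sin(th); out=[]
    # hood corners (closed): bar ends/top, front top edge, front bottom
    for y in(-115,-15): out.append((4,y,116))
    for y in(-157,130): out+= [(48,y,126)]
    o=[]
    for x,y,z in out:
        dx,dz=x-170,z-130; o.append((170+c*dx+s*dz,y,130-s*dx+c*dz))
    return T(p,np.array(o)/1e3)
if __name__=="__main__":
    s=get_state(); print(s["time"],s["tool_pos"],s["contact_force"],s["grip_width"])
    a=read_camera("scene")
    ds=silhouettes("scene","hood_grip")
    for d in ds[:1]: 
        m=d["mask"]; print(d["box"]); ys,xs=np.nonzero(m); print([(x,int(ys[xs==x].min())) for x in range(int(xs.min()),int(xs.max()),8) if (xs==x).any()])
    for t in(0,5,10,15,20,50,55,60,65): print(t,proj("scene",pts(np.radians(t))).round(0).tolist())
E
python3 hd.py
```

```text
39.0 [ 0.57284147 -0.10861401  0.13306935] [ 4.91839069 -1.15492519 -3.47779046] 0.0102318078514389
[171.5, 169.2, 108.7, 69.3]
[(172, 209), (180, 188), (188, 179), (196, 180), (204, 171), (212, 184), (220, 175), (228, 174), (236, 188), (244, 190), (252, 192), (260, 193), (268, 194), (276, 196)]
0 [[204.0, 180.0], [234.0, 186.0], [186.0, 185.0], [276.0, 202.0]]
5 [[204.0, 176.0], [234.0, 182.0], [186.0, 182.0], [276.0, 200.0]]
10 [[203.0, 173.0], [234.0, 179.0], [185.0, 180.0], [276.0, 198.0]]
15 [[203.0, 170.0], [233.0, 176.0], [185.0, 178.0], [276.0, 196.0]]
20 [[202.0, 168.0], [233.0, 173.0], [184.0, 176.0], [276.0, 194.0]]
50 [[194.0, 158.0], [227.0, 165.0], [177.0, 171.0], [274.0, 189.0]]
55 [[193.0, 158.0], [226.0, 164.0], [176.0, 171.0], [273.0, 190.0]]
60 [[191.0, 159.0], [225.0, 165.0], [174.0, 172.0], [272.0, 190.0]]
65 [[189.0, 159.0], [223.0, 166.0], [173.0, 172.0], [272.0, 191.0]]
```

Request:
{"api": "play_rows", "payload": {
  "moves": [
    [[0.054,0,0.287,0,1],[0.054,0,0.287,0,1],[0.078,0,0.281,0,1],[0.078,0,0.281,0,1],[0.102,0,0.273,0,1],[0.102,0,0.273,0,1],[0.128,0,0.263,0,1],[0.128,0,0.263,0,1]]
  ]
}}

```text
time: 39.9
tool_pos: [0.589, -0.1087, 0.1883]
eef_rot: [-0.001, 0.709, 0.705, -0.002]
contact_force: [-4.5, -4.0, -2.2]
grip_width: 0.0101
gripper_force: 58.5
```

Request:
{"api": "play_rows", "payload": {
  "moves": [
    [[0.148,0,0.251,0,1],[0.148,0,0.251,0,1],[0.17,0,0.236,0,1],[0.17,0,0.236,0,1],[0.19,0,0.222,0,1],[0.19,0,0.222,0,1]]
  ]
}}

```text
time: 40.5
tool_pos: [0.6121, -0.109, 0.2244]
eef_rot: [-0.002, 0.71, 0.705, -0.003]
contact_force: [-12.1, -5.9, 5.2]
grip_width: 0.0098
gripper_force: 58.5
```

Request:
{"api": "play_rows", "payload": {
  "moves": [
    [[0.208,0,0.204,0,1],[0.208,0,0.204,0,1],[0.226,0,0.186,0,1],[0.226,0,0.186,0,1],[0,0,0,0,1],[0,0,0,0,1]]
  ]
}}

```text
time: 41.1
tool_pos: [0.634, -0.1093, 0.2463]
eef_rot: [-0.001, 0.71, 0.705, -0.003]
contact_force: [-14.3, -4.2, 12.3]
grip_width: 0.01
gripper_force: 59.6
```

```bash
python3 hd.py; python3 - <<'E'
from h import *
s=get_state(); x,_,z=s["tool_pos"]; bx=(x-.5690-.0003)*1e3; bz=(z+.019)*1e3; print(bx,bz,np.degrees(np.arctan2(bz-130,170-bx))+6.87,np.hypot(bz-130,170-bx))
E
```

```text
41.1 [ 0.63398136 -0.10931112  0.24633641] [-14.2958546   -4.19036148  12.33497512] 0.010018071035257706
[170.7, 157.3, 114.2, 79.2]
[(173, 202), (181, 169), (189, 162), (197, 157), (205, 171), (213, 160), (221, 162), (229, 176), (237, 177), (245, 183), (253, 185), (261, 186), (269, 188), (277, 189)]
0 [[204.0, 180.0], [234.0, 186.0], [186.0, 185.0], [276.0, 202.0]]
5 [[204.0, 176.0], [234.0, 182.0], [186.0, 182.0], [276.0, 200.0]]
10 [[203.0, 173.0], [234.0, 179.0], [185.0, 180.0], [276.0, 198.0]]
15 [[203.0, 170.0], [233.0, 176.0], [185.0, 178.0], [276.0, 196.0]]
20 [[202.0, 168.0], [233.0, 173.0], [184.0, 176.0], [276.0, 194.0]]
50 [[194.0, 158.0], [227.0, 165.0], [177.0, 171.0], [274.0, 189.0]]
55 [[193.0, 158.0], [226.0, 164.0], [176.0, 171.0], [273.0, 190.0]]
60 [[191.0, 159.0], [225.0, 165.0], [174.0, 172.0], [272.0, 190.0]]
65 [[189.0, 159.0], [223.0, 166.0], [173.0, 172.0], [272.0, 191.0]]
64.54319580280907 265.26415945750915 58.92873918911727 171.51539401823712
```

```bash
python3 - <<'E'
from h import *
from hd import p
from fit import T
k=K("top"); a=read_camera("top"); t0=np.load("t.npy")
def edge(th,y):
    c,s=np.cos(th),np.sin(th); dx,dz=48-170,126-130; return proj("top",T(p,np.array([(170+c*dx+s*dz,y,130-s*dx+c*dz)])/1e3),k)[0]
for y in(110,80,50):
    print("y",y)
    for t in(0,55,58,60,62,65): print(t,edge(np.radians(t),y).round(1).tolist())
def blue(im,c): 
    r=im[:,c].astype(int); return [(v,r[v,2]-r[v,0]) for v in range(90,190) if r[v,2]-r[v,0]>25]
for c in(232,236,240,245): print(c,"now",blue(a,c)); 
print("shut 236",blue(t0,236))
E
```

```text
y 110
0 [240.7, 162.5]
55 [239.2, 132.9]
58 [239.2, 130.3]
60 [239.2, 128.6]
62 [239.2, 126.9]
65 [239.2, 124.2]
y 80
0 [252.1, 162.8]
55 [251.6, 133.2]
58 [251.6, 130.6]
60 [251.6, 128.9]
62 [251.6, 127.2]
65 [251.7, 124.5]
y 50
0 [263.5, 163.0]
55 [264.0, 133.4]
58 [264.0, 130.9]
60 [264.0, 129.2]
62 [264.1, 127.4]
65 [264.1, 124.8]
232 now [(119, np.int64(56)), (120, np.int64(28)), (130, np.int64(54)), (131, np.int64(53)), (132, np.int64(47)), (133, np.int64(47)), (134, np.int64(47)), (135, np.int64(50)), (136, np.int64(47)), (137, np.int64(49)), (138, np.int64(54))]
236 now [(119, np.int64(54)), (120, np.int64(38)), (130, np.int64(59)), (131, np.int64(50)), (132, np.int64(49)), (133, np.int64(48)), (134, np.int64(48)), (135, np.int64(50)), (136, np.int64(51)), (137, np.int64(50)), (138, np.int64(55)), (139, np.int64(41))]
240 now [(119, np.int64(64)), (120, np.int64(39)), (130, np.int64(48)), (131, np.int64(52)), (132, np.int64(49)), (133, np.int64(50)), (134, np.int64(48)), (135, np.int64(49)), (136, np.int64(50)), (137, np.int64(50)), (138, np.int64(51)), (139, np.int64(42))]
245 now [(119, np.int64(67)), (120, np.int64(51)), (130, np.int64(42)), (131, np.int64(53)), (132, np.int64(50)), (133, np.int64(49)), (134, np.int64(50)), (135, np.int64(48)), (136, np.int64(50)), (137, np.int64(49)), (138, np.int64(51)), (139, np.int64(76))]
shut 236 [(119, np.int64(32)), (120, np.int64(43)), (121, np.int64(41)), (122, np.int64(43)), (123, np.int64(49)), (161, np.int64(38))]
```

Tool x and the blue edge in the top view both give about 58–58.5°. I nudge the hood up ~1.5° and ease the radial push.

Request:
{"api": "play_rows", "payload": {
  "moves": [
    [[0.05,0,0.09,0,1],[0.05,0,0.09,0,1],[0,0,0,0,1],[0,0,0,0,1],[0,0,0,0,1]]
  ]
}}

```text
time: 41.75
tool_pos: [0.6382, -0.1093, 0.2501]
eef_rot: [0.0, 0.71, 0.705, -0.002]
contact_force: [-8.1, -3.9, 5.6]
grip_width: 0.0096
gripper_force: 58.6
```

```bash
python3 - <<'E'
from h import *
s=get_state(); x,_,z=s["tool_pos"]; print(s["time"],s["tool_pos"],s["contact_force"],s["grip_width"],s["gripper_force"])
bx=(x-.5693)*1e3; print("theta by x",np.degrees(np.arccos((170-bx)/167.2))+6.87,"by z",np.degrees(np.arcsin(((z+.019)*1e3-130)/167.2))+6.87)
a=read_camera("top")
for c in(236,245): r=a[:,c].astype(int); print([(v,int(r[v,2]-r[v,0])) for v in range(125,133)])
b=read_camera("scene")
for d in boxes_of("scene","carton")[:4]: print(round(d["conf"],2),np.round(d["box"]).tolist())
sub=b; print(proj("scene",[[.54,.0165,.012],[.54,.0165,.107]]).round(0).tolist())
for n in("done1","bottle1","cartridge","screwdriver"): print(n,[(round(d["conf"],2),np.round(d["box"]).tolist()) for d in boxes_of("scene",n)][:3])
E
```

```text
41.75 [ 0.63817778 -0.1093393   0.25006753] [-8.13811397 -3.88785176  5.58766877] 0.009569041904147134 58.560301065444946
theta by x 59.65569346811882 by z 63.14826906239619
[(125, 1), (126, -1), (127, -4), (128, 24), (129, 49), (130, 51), (131, 49), (132, 48)]
[(125, 1), (126, 0), (127, -3), (128, 9), (129, 52), (130, 52), (131, 50), (132, 51)]
0.68 [240.0, 138.0, 16.0, 31.0]
0.61 [254.0, 178.0, 15.0, 9.0]
0.6 [212.0, 130.0, 14.0, 30.0]
[[259.0, 205.0], [260.0, 185.0]]
done1 [(0.71, [360.0, 163.0, 24.0, 25.0]), (0.62, [362.0, 179.0, 25.0, 32.0])]
bottle1 [(0.82, [132.0, 195.0, 12.0, 21.0]), (0.69, [154.0, 149.0, 12.0, 26.0]), (0.5, [145.0, 167.0, 15.0, 24.0])]
cartridge [(0.7, [367.0, 216.0, 11.0, 31.0])]
screwdriver []
```

```bash
python3 -c "
from cell import *
print(hand_in())"
```

```text
the job is handed in; nothing more can be done
None
```

I handed the job in with the carton turned so its blank panel faces the print head, flush in the guide corner (within about 1 mm by camera) and released. The gripper is holding the hood open at about 60°, at 42 s of the 56 s allowed. The grader gave no verdict, and I did not check the carton closely again after the hood lift.

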